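Draw a ceramic plate out of the drying stand and lay it on the pile

TASK

One long white ceramic plate lies under the wire shelf, between the rails of one lane of the steel drying stand. Slide it forward along its lane, flat on the deck, until about a third of it sticks out over the stand's front edge; then take it by that end and lay it gently, without dropping it, flat on top of the pile of two such plates on the cork block, squarely crosswise to them and centred. Leave the round dish in the other lane and the pile where they are.

Things in the scene. Friction and masses are not known exactly. Their poses are not given: they have to be found in the camera images.
- stand: Fixed steel drying stand. Origin on the table under its middle; x runs from its open front (robot side) to its back, z up. Smooth low-friction grey deck 200 (x) by 210 (y) mm, 8 mm thick, top 60 mm above the table, front edge at x = -100 mm. Its base fills x = -50 to +100 mm, so the deck's front 50 mm is free underneath.
- lane_a (a point): Middle of one lane at the deck's front edge, on the deck: x = -100, y = +37, z = 60 mm in the stand's frame. A lane runs along the stand's x, 64 mm wide between rails that stand 9 mm above the deck over its whole length; open in front, a stop as high at the back (x = 92 mm).
- lane_b (a point): The same point of the other, equal lane, at y = -37 mm in the stand's frame.
- shelf_front (a point): Middle of the front bar of the wire shelf over both lanes: stand frame x = -50, y = 0, z = 206 mm. Bars along y, 8 mm thick, cover x = -54 to 98, y = -105 to 105 mm, 142 mm above the deck, on 10 mm posts at x = 30 and 94, y = +-100 mm. A gripper gets under it only leaned, about 35 to 50 degrees: body towards the robot, fingers pointing down and to the stand's back.
- plate: The loose plate to move: white ceramic, 120 (x) by 60 (y) by 6 mm, about 0.1 kg. Origin at the centre of its underside, z up, x along its length the same way as the stand's x (within 2 degrees). In one of the lanes, front end 12 to 28 mm behind the deck's edge. Shut fingertips pressed on its top with 5 to 15 N drag it by friction; press behind the deck's edge or it tips.
- plate_front (a point): Middle of the plate's front end, on its top face (60 mm from the plate's origin along its -x).
- dish: Bystander in the other lane: loose round dish with a lid, 58 mm across, 16 mm high; origin at the centre of its underside.
- block: Fixed cork block under the pile, 120 (x) by 66 (y) by 30 mm high; origin at the centre of its underside on the table.
- pile_low: Loose plate like the one to move (120 by 60 by 6 mm), lying on the block, along the block's x; origin at the centre of its underside.
- pile_top: Loose plate like the one to move, lying on pile_low the same way; its top face, where the plate goes, is 42 mm above the table. Origin at the centre of its underside, x along its length, z up. The moved plate must lie with its length along this one's y, either way round; its ends then stick out 30 mm on both sides, over free space.
There are look-alikes about, which are no part of the job. Leave any blue or yellow look-alike of the pile_top alone.

How it is judged:
By the outcome, as a careful person would: the job done as asked, in the order asked, and still so for the second after the job is handed in, with the robot touching nothing.
It also fails if it takes over 64 s, if anything falls off the work surface, if the arm or the gripper's body presses on something with over 40 N, if the wrist force passes 120 N, or if a joint passes its speed limit or range.

ROBOT

A 6-joint arm with a two-finger parallel gripper is mounted at the origin on the work surface. World frame = base frame: x ahead of the robot, y to its left, z up, the work surface at z = 0. Lengths are in m, angles in rad, forces in N, time in s.
With the tool pointing down it reaches from about 0.225 to 0.725 m from the base axis. Payload 3.1 kg.
Tool frame: the origin (TCP) lies between the finger pads; the fingertips stand 14 mm ahead of it and the grasp point (between the pads) lies 5 mm behind it (tip_extent is the distance from the TCP to the fingertips, in m); y points along the fingers, z is the direction in which the jaws open and shut, and the axes are right-handed (so a half turn about y gives the same grasp; the last joint's range is limited). The gripper opens to 85 mm and grips with 20 to 120 N. Pads are 22 mm wide; open, the fingers measure 114 mm over their backs; the gripper's body (76 mm by 85 mm) begins 54 mm behind the grasp point. The pads swing forward as they close: fully open they stand 13 mm farther back than shut.
Start: joints at [1.205, 0.048, 0.099, 1.622, 0, 1.443], TCP at [0.124, 0.51, 0.211] pointing down, gripper open.
Joint ranges: [-2.91, 2.91], [-0.99, 1.94], [-1.21, 1.42], [-2.12, 2.29], [-1.49, 1.47], [-3.14, 3.14]. Speed limits (rad/s): [2.79, 2.79, 3.14, 3.14, 3.14, 3.14].

INTERFACE

Orientations are given as a unit quaternion [w, x, y, z].
In Python, from plant import * gives the robot as it stands. The module is installed in compiled form; this text tells all that it offers.
- The arm moves only by the tool move_arm, never from a script. Its argument "rows" is a list of rows, each an object of numbers: "tx", "ty", "tz": the shift along the tool's x, y, z as a fraction of full scale; "wx", "wy", "wz": the turn, a rotation vector about the tool's x, y, z as a fraction of full scale. In form: [{"tx": .., "ty": .., "tz": .., "wx": .., "wy": .., "wz": ..}, ...]. A call has 1 to 8 rows; each row is the pose to reach, as a shift and turn from the pose measured when the call began, along the tool's axes at that moment; what a row does not reach only later rows make up. Full scale, the value 1, is 0.3 m for a shift and 90 degrees for a turn. A row lasts 1/8 s, in which the tool goes at most 62.5 mm and 10.7 degrees, less where a joint would pass 70% of its speed; a pose out of reach is approached as far as the arm can. A call with a number of a shift or a turn outside -1 to 1 is refused whole. A call with a gripper value outside its range is refused whole. "grip" is the opening, from -1 (shut) to 1 (fully open), set as the call begins (left out, the last holds). The fingers move at their own pace and stop on an object; the grip force is fixed at half the most. Time passes only in rows, so rows that repeat a pose let the fingers close. It gives the time, the measured TCP pose, the force and the opening at its end, in the units of the state.
- state(): the state, without advancing time (a new reading comes with each control period).
- capture(name): name is "side" or "top"; returns a dict with "frame" (384x512x3 uint8, red, green, blue), "K" (3x3 intrinsics, pixels), "dist" ([k1, k2, p1, p2, k3] as OpenCV has them; the pictures are not rectified), "pose" (4x4, takes a point from camera to world coordinates). Camera axes: x right, y down, z forward; pixel columns grow to the right and rows downward; lengths in m; the calibration is good to about 2 mm. A picture is of the moment at which its call begins. There is no depth.
- job_done(): hands the job in, once; it reports no verdict.
The state is a dict: "time": time; "qpos": joint angles; "joint_velocities": joint speeds; "effort": joint torques, N m; "tool_pos": TCP position; "orientation": TCP orientation; "ft_force": force on the tool from outside, world axes, zero at the start; "ft_torque": the same for the moment, N m; "opening": opening from 0.0 (shut) to 1.0 (fully open).
Only numpy, scipy, OpenCV 4.12 (cv2) and the standard library are available. Lean on these libraries where they do the work, as an engineer would, in place of code of your own. Each camera call takes 0.05 s, during which the arm holds its last target.

## Working session

There is one attempt and no reset: what is moved stays moved. The work goes in short steps, Python scripts to look and compute and a tool call to move; the robot and the scene stay as the last step left them, time stands still between calls to the robot, and variables do not carry over. Pictures are saved under pics/ and viewed, and the job is handed in when it is done.

Besides the shell and the picture viewer there is one more tool, called after "Request:" by a JSON object that holds its "op" and its "data", one argument or row to a line. move_arm: Moves the arm, as the interface text tells. Shift numbers are shares of 0.3 m and turn numbers shares of 90 degrees, none past 1 either way. Its arguments: {"type":"object","properties":{"rows":{"type":"array"},"grip":{"type":"number"}},"required":["rows"]}

```bash
mkdir -p pics; cat > h.py <<'E'
import numpy as np, cv2
from plant import *
def snap(n,f):
    c=capture(n); cv2.imwrite(f'pics/{f}.png',c['frame'][:,:,::-1]); np.savez(f'pics/{f}.npz',**{k:np.array(v) for k,v in c.items()}); return c
E
python3 - <<'E'
from h import *
for n in('side','top'):
    c=snap(n,n+'0'); print(np.array(c['K']).round(1).tolist(),np.array(c['dist']).tolist(),np.array(c['pose']).round(4).tolist())
print(state())
E
```

```text
[[401.3, 0.0, 252.8], [0.0, 401.3, 189.0], [0.0, 0.0, 1.0]] [-0.01947362286022383, 0.0, 0.0, 0.0, 0.0] [[0.6998, -0.4116, 0.5839, -0.1707], [-0.7144, -0.4049, 0.5708, -0.6948], [0.0015, -0.8165, -0.5774, 0.7507], [0.0, 0.0, 0.0, 1.0]]
[[478.9, 0.0, 255.7], [0.0, 478.9, 187.3], [0.0, 0.0, 1.0]] [-0.13435159572742048, 0.0, 0.0, 0.0, 0.0] [[-0.0011, -0.989, 0.1482, 0.2486], [-1.0, 0.0023, 0.0079, -0.0747], [-0.0082, -0.1482, -0.9889, 1.2651], [0.0, 0.0, 0.0, 1.0]]
{'time': 0.1, 'qpos': array([1.20519440e+00, 4.86941446e-02, 9.77040622e-02, 1.62198607e+00,
       6.51024974e-07, 1.44297505e+00]), 'joint_velocities': array([-0.00272346,  0.0001437 ,  0.00316053,  0.0011318 , -0.00159494,
        0.00168225]), 'effort': array([ 2.59080218e-03, -3.39849114e+01,  3.20936823e+01,  1.57219445e-02,
       -6.86389603e-05,  3.72488003e-06]), 'tool_pos': array([0.12346534, 0.50964954, 0.20939988]), 'orientation': array([-0.70136751,  0.7028621 , -0.08405863,  0.08368176]), 'ft_force': array([ 0.11326222, -0.26278178, -0.50251845]), 'ft_torque': array([-0.00013447, -0.05433268,  0.00109587]), 'opening': 0.9975667623909625}
```

View pics/side0.png

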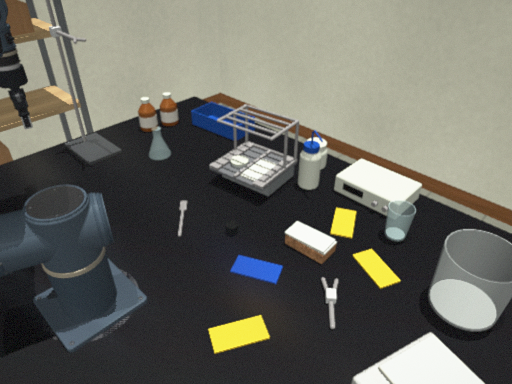

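View pics/top0.png

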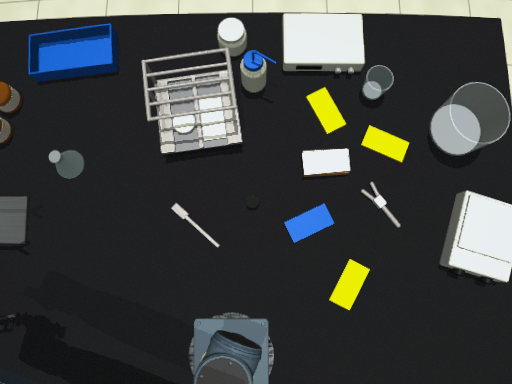

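Top view: the stand is at about (198,110) and the white pile on its cork block at (326,162). The blue and yellow rectangles lying flat on the table are look-alikes. I'll enlarge both areas.

```bash
python3 - <<'E'
from h import *
a=cv2.imread('pics/top0.png')
cv2.imwrite('pics/c1.png',cv2.resize(a[40:165,130:255],None,fx=4.6,fy=4.6,interpolation=cv2.INTER_CUBIC))
cv2.imwrite('pics/c2.png',cv2.resize(a[135:190,290:365],None,fx=8,fy=8,interpolation=cv2.INTER_CUBIC))
a=cv2.imread('pics/side0.png')
cv2.imwrite('pics/c3.png',cv2.resize(a[100:270,200:350],None,fx=3.5,fy=3.5,interpolation=cv2.INTER_CUBIC))
E
```

```text
(no output)
```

View pics/c1.png

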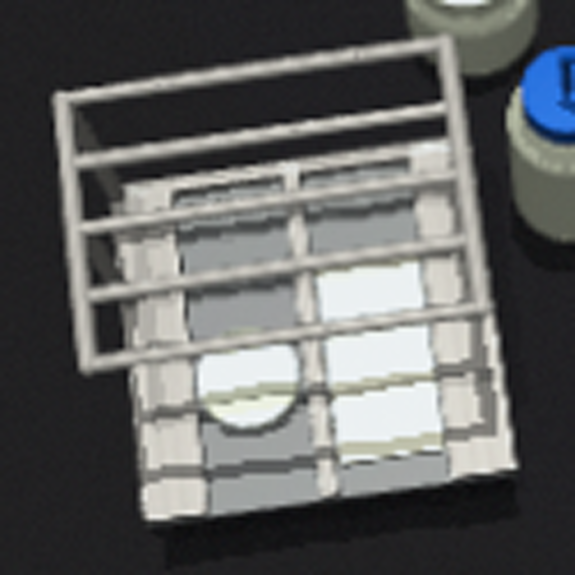

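View pics/c2.png

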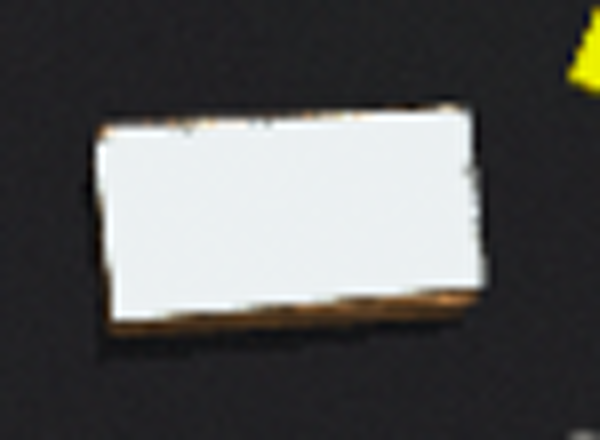

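View pics/c3.png

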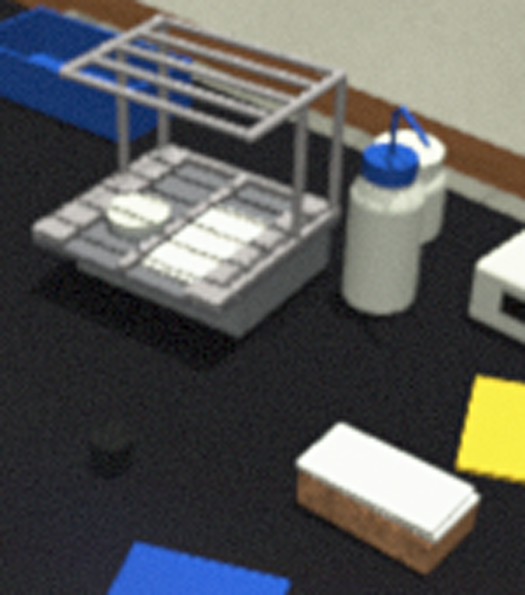

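The plate is the white rectangle in the right lane, lane_b, at crop (385,360). The dish at crop (248,385) is in lane_a. The pile is the white plate on brown cork, with no look-alike near it. Next I'll measure them.

```bash
cat >> h.py <<'E'
def load(f): return dict(np.load(f'pics/{f}.npz'))
def ray(c,uv):
    p=cv2.undistortPoints(np.array(uv,float).reshape(-1,1,2),c['K'],c['dist']).reshape(-1,2)
    d=np.c_[p,np.ones(len(p))]@c['pose'][:3,:3].T
    return c['pose'][:3,3],d
def onz(c,uv,z):
    o,d=ray(c,uv); return o+d*((z-o[2])/d[:,2])[:,None]
def proj(c,P):
    T=np.linalg.inv(c['pose']); r,_=cv2.Rodrigues(T[:3,:3])
    return cv2.projectPoints(np.array(P,float).reshape(-1,1,3),r,T[:3,3],c['K'],c['dist'])[0].reshape(-1,2)
E
python3 - <<'E'
from h import *
for f,roi in(('top0',(290,135,365,190)),('side0',(275,215,345,270))):
    c=load(f); a=c['frame'].astype(int); x0,y0,x1,y1=roi
    m=np.zeros(a.shape[:2],np.uint8); m[y0:y1,x0:x1]=(a.min(2)>170)[y0:y1,x0:x1]
    ct=max(cv2.findContours(m,0,1)[0],key=cv2.contourArea)
    w=onz(c,ct.reshape(-1,2).astype(float),0.042)[:,:2]
    r=cv2.minAreaRect((w*1000).astype(np.float32)); print(f,r, m.sum())
    q=cv2.boxPoints(r); print(q.round(1).tolist())
# stand, top view crop pts
c=load('top0')
def C(p): return np.array(p)/4.6+np.array([130,40])-.4
n=['FL','FR','BL','BR'];P=onz(c,C([(143,520),(516,468),(122,187),(447,143)]),.069)
for i,p in zip(n,P): print(i,p.round(4))
print('shelf',onz(c,C([(87,367),(487,310),(60,97),(450,40)]),.206).round(4).tolist())
print('plate',onz(c,C([(337,457),(445,447),(318,272),(418,262)]),.066).round(4).tolist())
c=load('side0')
def C(p): return np.array(p)/3.5+np.array([200,100])-.4
print('side FL FR',onz(c,C([(35,232),(222,305)]),.069).round(4).tolist())
print('side shelf FL FR BL BR',onz(c,C([(65,70),(250,133),(157,20),(342,73)]),.206).round(4).tolist())
print('side plate FL FR',onz(c,C([(146,262),(200,284),(262,220)]),.066).round(4).tolist())
E
```

```text
top0 ((501.35955810546875, -248.00247192382812), (62.36021423339844, 122.8251724243164), 4.824260711669922) 1070
[[465.1000061035156, -189.39999389648438], [475.5, -311.79998779296875], [537.5999755859375, -306.6000061035156], [527.2999877929688, -184.1999969482422]]
side0 ((499.2796325683594, -251.1365509033203), (62.9435920715332, 127.75202178955078), 4.625183582305908) 784
[[462.79998779296875, -190.0], [473.1000061035156, -317.29998779296875], [535.7999877929688, -312.29998779296875], [525.5, -184.89999389648438]]
FL [0.5186 0.1793 0.069 ]
FR [ 0.5472 -0.0295  0.069 ]
BL [0.7157 0.1988 0.069 ]
BR [0.7401 0.0111 0.069 ]
shelf [[0.5667, 0.1814, 0.206], [0.5946, -0.0198, 0.206], [0.7122, 0.2022, 0.206], [0.7405, 0.0004, 0.206]]
plate [[0.5548, 0.0712, 0.066], [0.5603, 0.0105, 0.066], [0.6637, 0.0842, 0.066], [0.6692, 0.0271, 0.066]]
side FL FR [[0.5132, 0.1677, 0.069], [0.5482, -0.0342, 0.069]]
side shelf FL FR BL BR [[0.5719, 0.1827, 0.206], [0.5995, -0.0145, 0.206], [0.7062, 0.2023, 0.206], [0.7403, 0.0032, 0.206]]
side plate FL FR [[0.5527, 0.0627, 0.066], [0.5612, 0.0042, 0.066], [0.6783, 0.0368, 0.066]]
```

```bash
cat >> h.py <<'E'
from scipy.spatial.transform import Rotation as Ro
def cur():
    s=state(); q=s['orientation']; return s,np.array(s['tool_pos']),Ro.from_quat([q[1],q[2],q[3],q[0]])
def tgt(L,yaw,sg=1):  # lean deg, yaw deg
    y=np.deg2rad(yaw); sx=np.array([np.cos(y),np.sin(y),0]); sy=np.array([-np.sin(y),np.cos(y),0]); l=np.deg2rad(L)
    Y=np.sin(l)*sx-np.cos(l)*np.array([0,0,1]); Z=sg*sy; return Ro.from_matrix(np.c_[np.cross(Y,Z),Y,Z])
def cmd(p,R):
    s,p0,R0=cur(); return (R0.inv().apply(np.array(p)-p0)/.3).round(4),((R0.inv()*R).as_rotvec()/(np.pi/2)).round(4)
E
python3 - <<'E'
from h import *
s,p,R=cur(); print(R.as_matrix().round(3).tolist())
for sg in(1,-1):
    R1=tgt(43,7.9,sg); pc=np.array([.617,.046,.084]); pre=pc-R1.apply([0,.16,0]); print(sg,pre,cmd(pre,R1))
    print(cmd([.35,.25,.28],R1))
E
```

```text
[[0.972, -0.001, 0.236], [-0.236, -0.002, 0.972], [-0.0, -1.0, -0.002]]
1 [0.50891587 0.03100209 0.20101659] (array([ 1.6245,  0.0302, -1.2479]), array([ 0.091 , -0.2273, -0.4725]))
(array([ 0.9377, -0.2342, -0.6638]), array([ 0.091 , -0.2273, -0.4725]))
-1 [0.50891587 0.03100209 0.20101659] (array([ 1.6245,  0.0302, -1.2479]), array([0.6506, 1.6501, 0.1253]))
(array([ 0.9377, -0.2342, -0.6638]), array([0.6506, 1.6501, 0.1253]))
```

Request:
{"op": "move_arm", "data": {
  "rows": [
    {"tx": 0.9377, "ty": -0.2342, "tz": -0.6638, "wx": 0.091, "wy": -0.2273, "wz": -0.4725},
    {"tx": 0.9377, "ty": -0.2342, "tz": -0.6638, "wx": 0.091, "wy": -0.2273, "wz": -0.4725},
    {"tx": 0.9377, "ty": -0.2342, "tz": -0.6638, "wx": 0.091, "wy": -0.2273, "wz": -0.4725},
    {"tx": 0.9377, "ty": -0.2342, "tz": -0.6638, "wx": 0.091, "wy": -0.2273, "wz": -0.4725},
    {"tx": 0.9377, "ty": -0.2342, "tz": -0.6638, "wx": 0.091, "wy": -0.2273, "wz": -0.4725},
    {"tx": 0.9377, "ty": -0.2342, "tz": -0.6638, "wx": 0.091, "wy": -0.2273, "wz": -0.4725},
    {"tx": 0.9377, "ty": -0.2342, "tz": -0.6638, "wx": 0.091, "wy": -0.2273, "wz": -0.4725},
    {"tx": 0.9377, "ty": -0.2342, "tz": -0.6638, "wx": 0.091, "wy": -0.2273, "wz": -0.4725}
  ],
  "grip": -1
}}

```text
time: 1.1
tool_pos: [0.3498, 0.25, 0.2796]
orientation: [0.674, -0.639, -0.303, -0.213]
ft_force: [-0.2, -0.3, 0.2]
opening: 0.001
```

```bash
python3 - <<'E'
from h import *
s,p,R=cur(); print(s['time'],p,s['opening'],s['ft_force'],s['qpos'])
R1=tgt(43,7.9); pc=np.array([.617,.046,.084]); pre=pc-R1.apply([0,.16,0]); print(pre,cmd(pre,R1))
E
```

```text
1.1 [0.34977875 0.24995352 0.27958824] 0.0008551426629708679 [-0.20879859 -0.26727595  0.17501203] [ 0.78829762 -0.91003019 -0.64369533  1.19958893 -0.42544215  0.50855638]
[0.50891587 0.03100209 0.20101659] (array([ 0.133 ,  0.4815, -0.7957]), array([ 0.0001, -0.0003, -0.0005]))
```

Request:
{"op": "move_arm", "data": {
  "rows": [
    {"tx": 0.133, "ty": 0.4815, "tz": -0.7957},
    {"tx": 0.133, "ty": 0.4815, "tz": -0.7957},
    {"tx": 0.133, "ty": 0.4815, "tz": -0.7957},
    {"tx": 0.133, "ty": 0.4815, "tz": -0.7957},
    {"tx": 0.133, "ty": 0.4815, "tz": -0.7957},
    {"tx": 0.133, "ty": 0.4815, "tz": -0.7957},
    {"tx": 0.133, "ty": 0.4815, "tz": -0.7957}
  ]
}}

```text
validation failed for argument at $.ro...
```

```bash
python3 - <<'E'
from h import *
c=snap('side','s1'); a=c['frame'][:,:,::-1]
b=snap('top','t1')['frame'][:,:,::-1]
s,p,R=cur(); print(s['time'],p,s['qpos'])
x=cv2.resize(a[60:260,180:350],None,fx=3,fy=3,interpolation=3)[:600,:400]
cv2.imwrite('pics/d1.png',np.hstack([cv2.resize(a[80:220,170:320],(400,373)),cv2.resize(b[40:180,120:270],(400,373))]))
R1=tgt(43,7.9)
for z in(.105,.09): print(z,cmd([.617,.046,z],R1))
E
```

```text
1.2 [0.34932574 0.25098409 0.27931911] [ 0.79083548 -0.90836    -0.64315696  1.19944752 -0.4255358   0.50817885]
0.105 (array([ 0.1811,  0.9625, -0.8008]), array([-0.0007,  0.0014, -0.001 ]))
0.09 (array([ 0.1471,  0.9992, -0.8008]), array([-0.0007,  0.0014, -0.001 ]))
```

View pics/d1.png

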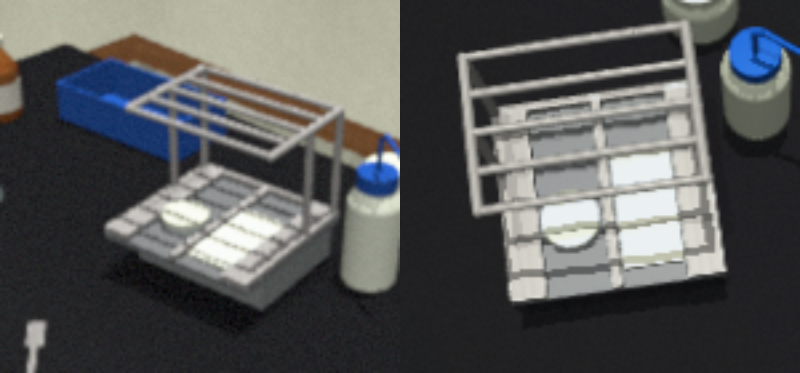

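The call was refused because every row needs all six numbers, so the arm hasn't moved. The picture shows the stand unchanged.

Request:
{"op": "move_arm", "data": {
  "rows": [
    {"tx": 0.133, "ty": 0.4815, "tz": -0.7957, "wx": 0, "wy": 0, "wz": 0},
    {"tx": 0.133, "ty": 0.4815, "tz": -0.7957, "wx": 0, "wy": 0, "wz": 0},
    {"tx": 0.133, "ty": 0.4815, "tz": -0.7957, "wx": 0, "wy": 0, "wz": 0},
    {"tx": 0.133, "ty": 0.4815, "tz": -0.7957, "wx": 0, "wy": 0, "wz": 0},
    {"tx": 0.133, "ty": 0.4815, "tz": -0.7957, "wx": 0, "wy": 0, "wz": 0},
    {"tx": 0.133, "ty": 0.4815, "tz": -0.7957, "wx": 0, "wy": 0, "wz": 0},
    {"tx": 0.133, "ty": 0.4815, "tz": -0.7957, "wx": 0, "wy": 0, "wz": 0}
  ]
}}

```text
time: 2.08
tool_pos: [0.5088, 0.034, 0.2004]
orientation: [0.675, -0.638, -0.304, -0.21]
ft_force: [-0.4, 0.4, 0.2]
opening: -0.001
```

```bash
python3 - <<'E'
from h import *
a=snap('side','s1')['frame'][:,:,::-1]
b=snap('top','t1')['frame'][:,:,::-1]
s,p,R=cur(); print(s['time'],p,s['qpos'],s['ft_force'])
cv2.imwrite('pics/d2.png',np.hstack([cv2.resize(a[80:220,170:320],(400,373)),cv2.resize(b[40:180,120:270],(400,373))]))
R1=tgt(43,7.9)
for z in(.105,.092): print(z,cmd([.617,.046,z],R1))
E
```

```text
2.175 [0.50897925 0.03444765 0.2014968 ] [-0.23288451 -0.88609397 -0.80420275  0.93942293  0.25285715 -0.28250672] [ 0.28127723  0.17180052 -0.2743187 ]
0.105 (array([ 0.0459,  0.482 , -0.0133]), array([-0.0023,  0.0032, -0.0008]))
0.092 (array([ 0.0164,  0.5137, -0.0133]), array([-0.0023,  0.0032, -0.0008]))
```

View pics/d2.png

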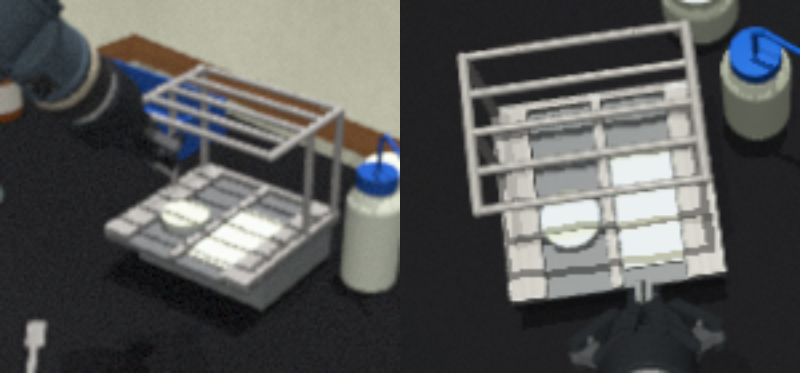

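Request:
{"op": "move_arm", "data": {
  "rows": [
    {"tx": 0.02, "ty": 0.13, "tz": -0.0133, "wx": 0, "wy": 0, "wz": 0},
    {"tx": 0.02, "ty": 0.25, "tz": -0.0133, "wx": 0, "wy": 0, "wz": 0},
    {"tx": 0.03, "ty": 0.37, "tz": -0.0133, "wx": 0, "wy": 0, "wz": 0},
    {"tx": 0.0459, "ty": 0.46, "tz": -0.0133, "wx": 0, "wy": 0, "wz": 0},
    {"tx": 0.0459, "ty": 0.482, "tz": -0.0133, "wx": 0, "wy": 0, "wz": 0},
    {"tx": 0.0459, "ty": 0.482, "tz": -0.0133, "wx": 0, "wy": 0, "wz": 0},
    {"tx": 0.0459, "ty": 0.482, "tz": -0.0133, "wx": 0, "wy": 0, "wz": 0}
  ]
}}

```text
time: 3.05
tool_pos: [0.6173, 0.0464, 0.1068]
orientation: [0.674, -0.638, -0.307, -0.211]
ft_force: [-0.6, -1.4, -1.0]
opening: -0.001
```

```bash
python3 - <<'E'
from h import *
a=snap('side','s2')['frame'][:,:,::-1]
b=snap('top','t2')['frame'][:,:,::-1]
s,p,R=cur(); print(s['time'],p,s['qpos'],s['ft_force'])
cv2.imwrite('pics/d3.png',np.hstack([cv2.resize(a[80:220,170:320],(400,373)),cv2.resize(b[40:180,120:270],(400,373))]))
R1=tgt(43,7.9)
for z in(.095,.088,.084): print(z,cmd([.617,.046,z],R1))
E
```

```text
3.15 [0.61741529 0.04594909 0.10681382] [-0.13797188 -0.47763109 -0.78758989  0.52895633  0.19016028 -0.20944885] [-0.29635713  1.13491221 -0.66464049]
0.095 (array([-0.0279,  0.0278,  0.0004]), array([-0.002 ,  0.0034,  0.0008]))
0.088 (array([-0.0438,  0.0449,  0.0005]), array([-0.002 ,  0.0034,  0.0008]))
0.084 (array([-0.0529,  0.0546,  0.0005]), array([-0.002 ,  0.0034,  0.0008]))
```

View pics/d3.png

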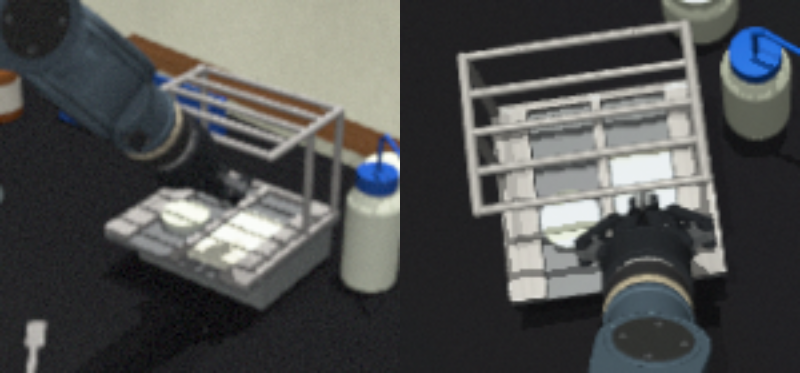

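Request:
{"op": "move_arm", "data": {
  "rows": [
    {"tx": -0.0279, "ty": 0.0278, "tz": 0, "wx": 0, "wy": 0, "wz": 0},
    {"tx": -0.0438, "ty": 0.0449, "tz": 0, "wx": 0, "wy": 0, "wz": 0},
    {"tx": -0.0438, "ty": 0.0449, "tz": 0, "wx": 0, "wy": 0, "wz": 0},
    {"tx": -0.0438, "ty": 0.0449, "tz": 0, "wx": 0, "wy": 0, "wz": 0}
  ]
}}

```text
time: 3.65
tool_pos: [0.617, 0.0458, 0.0878]
orientation: [0.674, -0.638, -0.306, -0.211]
ft_force: [0.2, 1.2, 0.2]
opening: -0.001
```

Request:
{"op": "move_arm", "data": {
  "rows": [
    {"tx": -0.0046, "ty": 0.0048, "tz": 0, "wx": 0, "wy": 0, "wz": 0},
    {"tx": -0.0069, "ty": 0.0073, "tz": 0, "wx": 0, "wy": 0, "wz": 0},
    {"tx": -0.0069, "ty": 0.0073, "tz": 0, "wx": 0, "wy": 0, "wz": 0}
  ]
}}

```text
time: 4.03
tool_pos: [0.6169, 0.0458, 0.0846]
orientation: [0.674, -0.638, -0.306, -0.211]
ft_force: [0.7, -0.2, 0.9]
opening: -0.0
```

Request:
{"op": "move_arm", "data": {
  "rows": [
    {"tx": -0.0023, "ty": 0.0024, "tz": 0, "wx": 0, "wy": 0, "wz": 0},
    {"tx": -0.0023, "ty": 0.0024, "tz": 0, "wx": 0, "wy": 0, "wz": 0}
  ]
}}

```text
time: 4.28
tool_pos: [0.6168, 0.0458, 0.0835]
orientation: [0.674, -0.638, -0.306, -0.211]
ft_force: [0.3, -0.8, -0.8]
opening: 0.0
```

Request:
{"op": "move_arm", "data": {
  "rows": [
    {"tx": -0.0023, "ty": 0.0024, "tz": 0, "wx": 0, "wy": 0, "wz": 0},
    {"tx": -0.0023, "ty": 0.0024, "tz": 0, "wx": 0, "wy": 0, "wz": 0}
  ]
}}

```text
time: 4.53
tool_pos: [0.6167, 0.0459, 0.0822]
orientation: [0.674, -0.638, -0.306, -0.211]
ft_force: [-0.5, 0.0, 0.5]
opening: -0.002
```

Request:
{"op": "move_arm", "data": {
  "rows": [
    {"tx": -0.0023, "ty": 0.0024, "tz": 0, "wx": 0, "wy": 0, "wz": 0},
    {"tx": -0.0023, "ty": 0.0024, "tz": 0, "wx": 0, "wy": 0, "wz": 0}
  ]
}}

```text
time: 4.78
tool_pos: [0.6165, 0.0459, 0.081]
orientation: [0.674, -0.638, -0.306, -0.211]
ft_force: [0.2, 0.3, 0.2]
opening: 0.001
```

Request:
{"op": "move_arm", "data": {
  "rows": [
    {"tx": -0.0023, "ty": 0.0024, "tz": 0, "wx": 0, "wy": 0, "wz": 0},
    {"tx": -0.0023, "ty": 0.0024, "tz": 0, "wx": 0, "wy": 0, "wz": 0}
  ]
}}

```text
time: 5.03
tool_pos: [0.6164, 0.0459, 0.0798]
orientation: [0.675, -0.638, -0.306, -0.211]
ft_force: [-0.0, 0.7, -0.3]
opening: 0.0
```

Request:
{"op": "move_arm", "data": {
  "rows": [
    {"tx": -0.0023, "ty": 0.0024, "tz": 0, "wx": 0, "wy": 0, "wz": 0},
    {"tx": -0.0023, "ty": 0.0024, "tz": 0, "wx": 0, "wy": 0, "wz": 0}
  ]
}}

```text
time: 5.28
tool_pos: [0.6162, 0.0459, 0.0785]
orientation: [0.675, -0.638, -0.306, -0.211]
ft_force: [0.4, 0.3, 0.4]
opening: 0.003
```

Request:
{"op": "move_arm", "data": {
  "rows": [
    {"tx": -0.0023, "ty": 0.0024, "tz": 0, "wx": 0, "wy": 0, "wz": 0},
    {"tx": -0.0023, "ty": 0.0024, "tz": 0, "wx": 0, "wy": 0, "wz": 0}
  ]
}}

```text
time: 5.52
tool_pos: [0.6161, 0.0459, 0.0773]
orientation: [0.675, -0.638, -0.306, -0.211]
ft_force: [-0.7, -0.2, 0.6]
opening: 0.0
```

Request:
{"op": "move_arm", "data": {
  "rows": [
    {"tx": -0.0023, "ty": 0.0024, "tz": 0, "wx": 0, "wy": 0, "wz": 0},
    {"tx": -0.0023, "ty": 0.0024, "tz": 0, "wx": 0, "wy": 0, "wz": 0}
  ]
}}

```text
time: 5.78
tool_pos: [0.616, 0.0459, 0.0761]
orientation: [0.675, -0.638, -0.305, -0.211]
ft_force: [0.1, 0.2, 0.3]
opening: -0.001
```

Request:
{"op": "move_arm", "data": {
  "rows": [
    {"tx": -0.0023, "ty": 0.0024, "tz": 0, "wx": 0, "wy": 0, "wz": 0},
    {"tx": -0.0023, "ty": 0.0024, "tz": 0, "wx": 0, "wy": 0, "wz": 0}
  ]
}}

```text
time: 6.02
tool_pos: [0.6158, 0.0459, 0.0749]
orientation: [0.675, -0.638, -0.305, -0.211]
ft_force: [-0.1, 0.1, 0.4]
opening: -0.001
```

```bash
python3 - <<'E'
from h import *
a=snap('side','s3')['frame'][:,:,::-1]
b=snap('top','t3')['frame'][:,:,::-1]
s,p,R=cur(); print(s['time'],p,s['ft_force'])
cv2.imwrite('pics/d4.png',np.hstack([cv2.resize(a[110:190,200:300],(400,320),interpolation=3),cv2.resize(b[80:160,160:260],(400,320),interpolation=3)]))
E
```

```text
6.125 [0.61590714 0.04593426 0.07501841] [0.25652313 0.24674297 0.03450933]
```

View pics/d4.png

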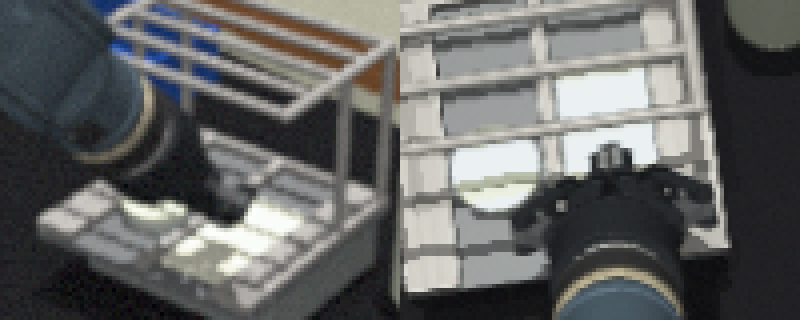

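Request:
{"op": "move_arm", "data": {
  "rows": [
    {"tx": -0.0023, "ty": 0.0024, "tz": 0, "wx": 0, "wy": 0, "wz": 0},
    {"tx": -0.0023, "ty": 0.0024, "tz": 0, "wx": 0, "wy": 0, "wz": 0}
  ]
}}

```text
time: 6.38
tool_pos: [0.6158, 0.0459, 0.0738]
orientation: [0.675, -0.638, -0.305, -0.211]
ft_force: [0.5, -0.4, 0.2]
opening: -0.002
```

Request:
{"op": "move_arm", "data": {
  "rows": [
    {"tx": -0.0023, "ty": 0.0024, "tz": 0, "wx": 0, "wy": 0, "wz": 0},
    {"tx": -0.0023, "ty": 0.0024, "tz": 0, "wx": 0, "wy": 0, "wz": 0}
  ]
}}

```text
time: 6.62
tool_pos: [0.6156, 0.046, 0.0726]
orientation: [0.675, -0.638, -0.305, -0.21]
ft_force: [-0.4, -0.1, 1.1]
opening: 0.003
```

Request:
{"op": "move_arm", "data": {
  "rows": [
    {"tx": -0.0023, "ty": 0.0024, "tz": 0, "wx": 0, "wy": 0, "wz": 0},
    {"tx": -0.0023, "ty": 0.0024, "tz": 0, "wx": 0, "wy": 0, "wz": 0}
  ]
}}

```text
time: 6.88
tool_pos: [0.6155, 0.0459, 0.0713]
orientation: [0.675, -0.638, -0.305, -0.21]
ft_force: [-0.8, -0.1, 0.5]
opening: -0.003
```

```bash
python3 - <<'E'
from h import *
s,p,R=cur(); print(s['time'],p,s['ft_force'],R.as_matrix().round(3).tolist(), R.apply([0,.014,0])+p)
a=snap('side','s4')['frame'][:,:,::-1]
cv2.imwrite('pics/d5.png',cv2.resize(a[130:180,220:290],(700,500),interpolation=3))
E
```

```text
6.875 [0.61547627 0.04594032 0.07134198] [-0.81565742 -0.12575395  0.52521297] [[0.725, 0.673, -0.143], [0.105, 0.097, 0.99], [0.68, -0.733, -0.0]] [0.62490182 0.04730177 0.06108013]
```

View pics/d5.png

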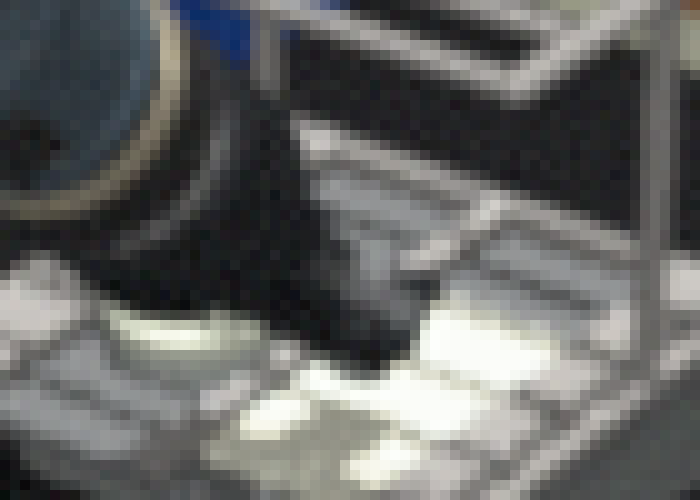

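```bash
python3 - <<'E'
from h import *
s,p,R=cur(); c=load('s4')
for d in([0,0,0],[0,.014,0],[-.011,.014,0],[.011,.014,0],[-.011,.005,0]): 
    P=R.apply(d)+p; u=proj(c,[P])[0]; print(d,P.round(4),((u-[220,130])*10+5).round())
print({k:v for k,v in s.items() if k not in('qpos',)})
E
```

```text
[0, 0, 0] [0.6155 0.0459 0.0714] [397. 378.]
[0, 0.014, 0] [0.625  0.0473 0.0612] [413. 393.]
[-0.011, 0.014, 0] [0.617  0.0461 0.0537] [399. 423.]
[0.011, 0.014, 0] [0.6329 0.0485 0.0686] [428. 362.]
[-0.011, 0.005, 0] [0.6109 0.0453 0.0603] [388. 414.]
{'time': 6.925, 'joint_velocities': array([-0.00141877,  0.00025902,  0.00218823, -0.0005151 ,  0.00051824,
        0.00116528]), 'effort': array([-1.99160977e-04, -1.90440899e+01,  3.55050731e+01, -5.29283166e+00,
        4.81356215e-01, -1.44777105e-04]), 'tool_pos': array([0.61552672, 0.04593506, 0.07142383]), 'orientation': array([ 0.67493344, -0.63805603, -0.30509928, -0.2103896 ]), 'ft_force': array([-0.28555999, -0.31123052,  0.28859657]), 'ft_torque': array([-0.11797778,  0.69230904,  0.03571081]), 'opening': 0.0019473874658836729}
```

Request:
{"op": "move_arm", "data": {
  "rows": [
    {"tx": -0.0023, "ty": 0.0024, "tz": 0, "wx": 0, "wy": 0, "wz": 0},
    {"tx": -0.0023, "ty": 0.0024, "tz": 0, "wx": 0, "wy": 0, "wz": 0}
  ]
}}

```text
time: 7.18
tool_pos: [0.6154, 0.046, 0.0702]
orientation: [0.675, -0.638, -0.305, -0.21]
ft_force: [0.3, 0.1, -0.4]
opening: -0.003
```

Request:
{"op": "move_arm", "data": {
  "rows": [
    {"tx": -0.0023, "ty": 0.0024, "tz": 0, "wx": 0, "wy": 0, "wz": 0},
    {"tx": -0.0023, "ty": 0.0024, "tz": 0, "wx": 0, "wy": 0, "wz": 0}
  ]
}}

```text
time: 7.42
tool_pos: [0.6153, 0.046, 0.069]
orientation: [0.675, -0.638, -0.305, -0.21]
ft_force: [-0.1, -0.4, 0.5]
opening: -0.0
```

```bash
python3 - <<'E'
from h import *
a=snap('side','s5');b=snap('top','t5')
s,p,R=cur();print(p)
A=cv2.resize(a['frame'][130:180,235:285,::-1],(400,400),interpolation=0);B=cv2.resize(b['frame'][95:145,190:240,::-1],(400,400),interpolation=0)
for c,o in((a,[235,130]),(b,[190,95])):
  for k in ('K','dist','pose'): c[k]=np.array(c[k])
  for d in([0,0,0],[0,.014,0],[-.011,.014,0],[.011,.014,0]): print(d,((proj(c,[R.apply(d)+p])[0]-o)*8+4).round())
cv2.imwrite('pics/d6.png',np.hstack([A,B]))
E
```

```text
[0.61534839 0.04594839 0.06915986]
[0, 0, 0] [197. 308.]
[0, 0.014, 0] [210. 319.]
[-0.011, 0.014, 0] [199. 343.]
[0.011, 0.014, 0] [222. 295.]
[0, 0, 0] [187. 172.]
[0, 0.014, 0] [186. 153.]
[-0.011, 0.014, 0] [191. 183.]
[0.011, 0.014, 0] [181. 123.]
```

View pics/d6.png

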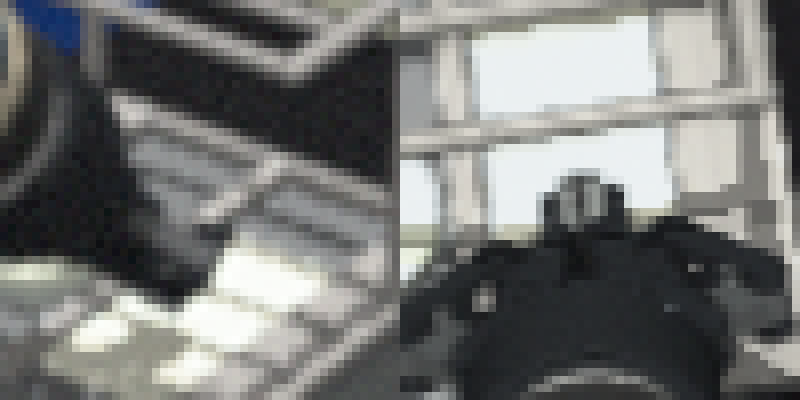

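Request:
{"op": "move_arm", "data": {
  "rows": [
    {"tx": -0.0023, "ty": 0.0024, "tz": 0, "wx": 0, "wy": 0, "wz": 0},
    {"tx": -0.0023, "ty": 0.0024, "tz": 0, "wx": 0, "wy": 0, "wz": 0}
  ]
}}

```text
time: 7.78
tool_pos: [0.6152, 0.046, 0.068]
orientation: [0.675, -0.638, -0.305, -0.21]
ft_force: [0.2, -0.3, -0.5]
opening: -0.001
```

Request:
{"op": "move_arm", "data": {
  "rows": [
    {"tx": -0.0023, "ty": 0.0024, "tz": 0, "wx": 0, "wy": 0, "wz": 0},
    {"tx": -0.0023, "ty": 0.0024, "tz": 0, "wx": 0, "wy": 0, "wz": 0}
  ]
}}

```text
time: 8.02
tool_pos: [0.6151, 0.046, 0.0668]
orientation: [0.675, -0.638, -0.305, -0.21]
ft_force: [0.7, 0.3, -0.5]
opening: -0.004
```

```bash
python3 - <<'E'
from h import *
R=tgt(43,7.9);p=np.array([.50898,.03445,.2015])
W=[]
for f,o in(('s1',[200,90]),('t1',[190,130])):
  c=load(f)
  for d in([0,0,0],[0,.014,0],[-.011,.014,0],[.011,.014,0]): print(f,d,((proj(c,[R.apply(d)+p])[0]-o)*8+4).round())
  W.append(cv2.resize(c['frame'][o[1]:o[1]+50,o[0]:o[0]+50,::-1],(400,400),interpolation=0))
cv2.imwrite('pics/d7.png',cv2.convertScaleAbs(np.hstack(W),alpha=1.5,beta=20))
E
```

```text
s1 [0, 0, 0] [296. 437.]
s1 [0, 0.014, 0] [313. 452.]
s1 [-0.011, 0.014, 0] [299. 479.]
s1 [0.011, 0.014, 0] [327. 424.]
t1 [0, 0, 0] [177. 113.]
t1 [0, 0.014, 0] [176.  90.]
t1 [-0.011, 0.014, 0] [182. 123.]
t1 [0.011, 0.014, 0] [170.  57.]
```

View pics/d7.png

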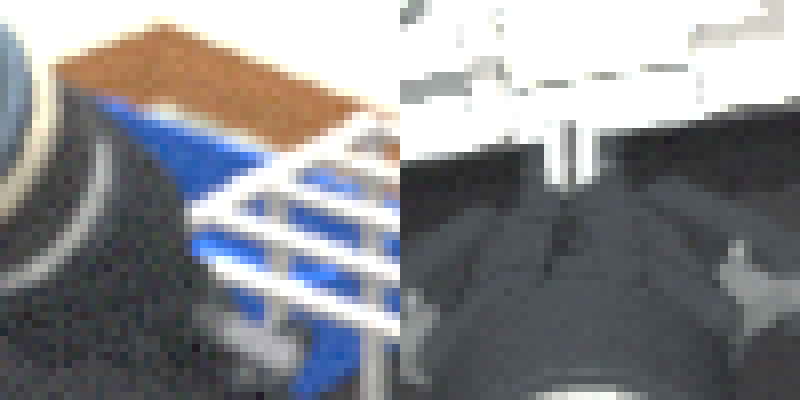

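```bash
python3 - <<'E'
from h import *
R=tgt(43,7.9)
def tri(cs,us):
    A=np.zeros((3,3));b=np.zeros(3)
    for c,u in zip(cs,us):
        o,d=ray(c,[u]);d=d[0]/np.linalg.norm(d[0]);M=np.eye(3)-np.outer(d,d);A+=M;b+=M@o
    P=np.linalg.solve(A,b); return P,[np.linalg.norm(proj(c,[P])[0]-u).round(1) for c,u in zip(cs,us)]
P,e=tri([load('s1'),load('t1')],[np.array([302-4,355-4])/8+[200,90],np.array([168,118])/8+[190,130]])
print(P,e,'tool frame',R.inv().apply(P-[.50898,.03445,.2015]))
E
```

```text
[0.50151636 0.02914107 0.23748673] [np.float64(1.7), np.float64(2.1)] tool frame [ 0.01860248 -0.03185855 -0.00423271]
```

```bash
python3 - <<'E'
from h import *
R=Ro.from_quat([.70286,-.08406,.08368,-.70137]);p=np.array([.1235,.5096,.2094])
W=[]
for f,o in(('side0',[0,80]),('top0',[0,300])):
  c=load(f)
  for d in([0,0,0],[0,.014,0],[0,.001,.042],[0,.001,-.042]): print(f,d,((proj(c,[R.apply(d)+p])[0]-o)*6+3).round())
  W.append(cv2.resize(c['frame'][o[1]:o[1]+66,o[0]:o[0]+66,::-1],(396,396),interpolation=0))
cv2.imwrite('pics/d8.png',cv2.convertScaleAbs(np.hstack(W),alpha=2.5,beta=20))
E
```

```text
side0 [0, 0, 0] [182. 317.]
side0 [0, 0.014, 0] [191. 342.]
side0 [0, 0.001, 0.042] [171. 286.]
side0 [0, 0.001, -0.042] [195. 353.]
top0 [0, 0, 0] [15. 71.]
top0 [0, 0.014, 0] [34. 68.]
top0 [0, 0.001, 0.042] [-79.  40.]
top0 [0, 0.001, -0.042] [115. 102.]
```

View pics/d8.png

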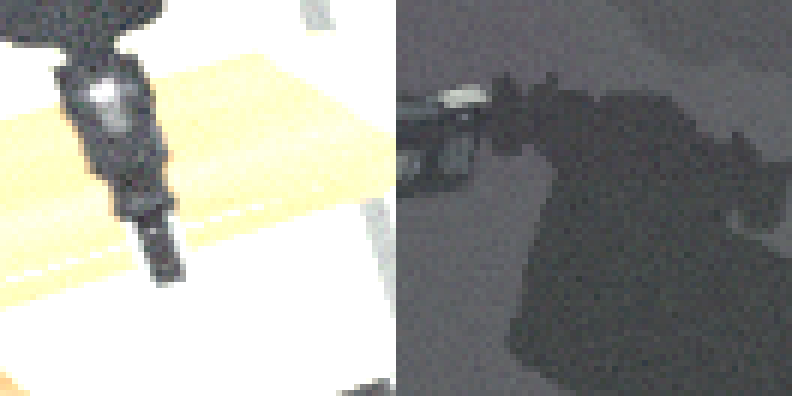

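```bash
python3 - <<'E'
from h import *
a=cv2.imread('pics/side0.png');b=cv2.imread('pics/top0.png')
W=[cv2.resize(a[0:140,0:110],(440,560),interpolation=3),cv2.resize(b[300:384,0:54],(360,560),interpolation=3)]
cv2.imwrite('pics/d9.png',cv2.convertScaleAbs(np.hstack(W),alpha=2.5,beta=20))
E
```

```text
(no output)
```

View pics/d9.png

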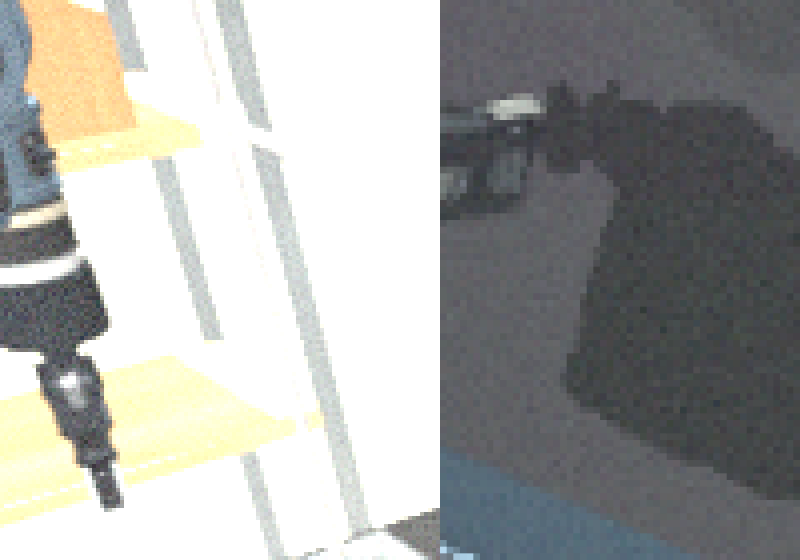

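```bash
python3 - <<'E'
from h import *
R=Ro.from_quat([-.638056,-.305099,-.21039,.674933]);p=np.array([.6153,.04595,.0691])
for e in(-.02,-.032):
 for f,o in(('s5',[235,130]),('t5',[190,95])):
  c=load(f)
  print(e,f,[((proj(c,[R.apply([x,e,z])+p])[0]-o)*8+4).round().tolist() for x in(-.011,.011) for z in(-.014,.014)])
E
```

```text
-0.02 s5 [[194.0, 327.0], [136.0, 305.0], [218.0, 277.0], [160.0, 255.0]]
-0.02 t5 [[236.0, 223.0], [150.0, 236.0], [226.0, 162.0], [139.0, 174.0]]
-0.032 s5 [[182.0, 317.0], [124.0, 295.0], [207.0, 267.0], [148.0, 244.0]]
-0.032 t5 [[237.0, 240.0], [150.0, 252.0], [227.0, 178.0], [139.0, 191.0]]
```

```bash
python3 - <<'E'
from h import *
s,p,R=cur();print(s['time'],p)
print(onz(load('top0'),[[232,340],[194,319],[269,319]],.0).round(3).tolist())
R1=tgt(43,7.9)
for z in(.068,.06,.054): print(z,cmd([.645,.05,z],R1))
E
```

```text
8.025 [0.61507346 0.04600814 0.06675193]
[[0.039, -0.003, 0.0], [0.092, 0.096, 0.0], [0.093, -0.099, 0.0]]
0.068 (array([ 0.0766,  0.0653, -0.0011]), array([-0.0026,  0.0029, -0.0021]))
0.06 (array([ 0.0585,  0.0849, -0.0011]), array([-0.0026,  0.0029, -0.0021]))
0.054 (array([ 0.0449,  0.0996, -0.0011]), array([-0.0026,  0.0029, -0.0021]))
```

The pictures show the shut fingertips about 30 mm behind the reported TCP, where the text says 14 mm ahead. The tips are therefore about 15 mm above the plate and too far forward. I'll shift 30 mm towards the back and then lower by force.

Request:
{"op": "move_arm", "data": {
  "rows": [
    {"tx": 0.0766, "ty": 0.0653, "tz": -0.0011, "wx": -0.0026, "wy": 0.0029, "wz": -0.0021},
    {"tx": 0.0766, "ty": 0.0653, "tz": -0.0011, "wx": -0.0026, "wy": 0.0029, "wz": -0.0021},
    {"tx": 0.0585, "ty": 0.0849, "tz": -0.0011, "wx": -0.0026, "wy": 0.0029, "wz": -0.0021},
    {"tx": 0.0585, "ty": 0.0849, "tz": -0.0011, "wx": -0.0026, "wy": 0.0029, "wz": -0.0021},
    {"tx": 0.0585, "ty": 0.0849, "tz": -0.0011, "wx": -0.0026, "wy": 0.0029, "wz": -0.0021}
  ]
}}

```text
time: 8.65
tool_pos: [0.6443, 0.05, 0.0593]
orientation: [0.674, -0.639, -0.303, -0.213]
ft_force: [-0.3, 0.2, 0.8]
opening: 0.001
```

```bash
python3 - <<'E'
from h import *
a=snap('side','s6');b=snap('top','t6')
s,p,R=cur();print(s['time'],p,s['ft_force'])
A=cv2.resize(a['frame'][125:175,230:280,::-1],(400,400),interpolation=0);B=cv2.resize(b['frame'][90:140,190:240,::-1],(400,400),interpolation=0)
cv2.imwrite('pics/d10.png',np.hstack([A,B]))
for e in(-.03,):
 for f,o in(('s6',[230,125]),('t6',[190,90])):
  c=load(f)
  print(e,f,[((proj(c,[R.apply([x,e,z])+p])[0]-o)*8+4).round().tolist() for x in(-.011,.011) for z in(-.014,.014)])
E
```

```text
8.75 [0.64488668 0.04992513 0.06017452] [-0.3228076   0.73206896 -0.22276798]
-0.03 s6 [[268.0, 346.0], [211.0, 323.0], [292.0, 296.0], [235.0, 274.0]]
-0.03 t6 [[228.0, 197.0], [142.0, 209.0], [218.0, 135.0], [131.0, 147.0]]
```

View pics/d10.png

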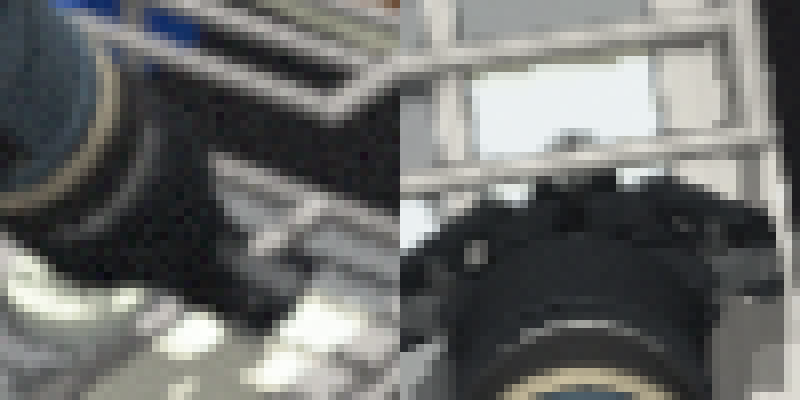

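The tips are now over the middle of the plate: top crop (570,132), side crop (265,330). I'll lower until there is contact.

Request:
{"op": "move_arm", "data": {
  "rows": [
    {"tx": -0.0046, "ty": 0.0048, "tz": 0, "wx": 0, "wy": 0, "wz": 0},
    {"tx": -0.0092, "ty": 0.0096, "tz": 0, "wx": 0, "wy": 0, "wz": 0},
    {"tx": -0.0092, "ty": 0.0096, "tz": 0, "wx": 0, "wy": 0, "wz": 0}
  ]
}}

```text
time: 9.12
tool_pos: [0.645, 0.0499, 0.0564]
orientation: [0.674, -0.638, -0.304, -0.214]
ft_force: [0.7, -0.6, 0.6]
opening: 0.0
```

Request:
{"op": "move_arm", "data": {
  "rows": [
    {"tx": -0.0035, "ty": 0.0036, "tz": 0, "wx": 0, "wy": 0, "wz": 0},
    {"tx": -0.0035, "ty": 0.0036, "tz": 0, "wx": 0, "wy": 0, "wz": 0},
    {"tx": -0.0035, "ty": 0.0036, "tz": 0, "wx": 0, "wy": 0, "wz": 0}
  ]
}}

```text
time: 9.5
tool_pos: [0.646, 0.0499, 0.0564]
orientation: [0.674, -0.638, -0.305, -0.214]
ft_force: [0.3, -0.1, 3.5]
opening: -0.002
```

Request:
{"op": "move_arm", "data": {
  "rows": [
    {"tx": -0.0046, "ty": 0.0048, "tz": 0, "wx": 0, "wy": 0, "wz": 0},
    {"tx": -0.007, "ty": 0.0072, "tz": 0, "wx": 0, "wy": 0, "wz": 0},
    {"tx": -0.007, "ty": 0.0072, "tz": 0, "wx": 0, "wy": 0, "wz": 0}
  ]
}}

```text
time: 9.88
tool_pos: [0.648, 0.0499, 0.0564]
orientation: [0.673, -0.638, -0.307, -0.216]
ft_force: [-2.1, 1.2, 6.9]
opening: 0.005
```

Request:
{"op": "move_arm", "data": {
  "rows": [
    {"tx": -0.0092, "ty": 0.0096, "tz": 0, "wx": 0, "wy": 0, "wz": 0},
    {"tx": -0.0214, "ty": -0.0018, "tz": 0, "wx": 0, "wy": 0, "wz": 0},
    {"tx": -0.0336, "ty": -0.0132, "tz": 0, "wx": 0, "wy": 0, "wz": 0},
    {"tx": -0.0458, "ty": -0.0246, "tz": 0, "wx": 0, "wy": 0, "wz": 0},
    {"tx": -0.058, "ty": -0.0358, "tz": 0, "wx": 0, "wy": 0, "wz": 0},
    {"tx": -0.058, "ty": -0.0358, "tz": 0, "wx": 0, "wy": 0, "wz": 0}
  ]
}}

```text
time: 10.62
tool_pos: [0.6308, 0.0469, 0.0564]
orientation: [0.672, -0.637, -0.31, -0.218]
ft_force: [-2.8, -1.1, 9.3]
opening: -0.002
```

```bash
python3 - <<'E'
from h import *
a=snap('side','s7');b=snap('top','t7')
s,p,R=cur();print(s['time'],p,s['ft_force'],cmd(p,tgt(43,7.9)))
A=cv2.resize(a['frame'][120:180,210:290,::-1],(400,300),interpolation=3);B=cv2.resize(b['frame'][80:155,160:260,::-1],(400,300),interpolation=3)
cv2.imwrite('pics/d11.png',np.hstack([A,B]))
E
```

```text
10.725 [0.63084081 0.04683427 0.05651612] [-3.51629298 -0.20750353  9.18275697] (array([0., 0., 0.]), array([0.0012, 0.0016, 0.0099]))
```

View pics/d11.png

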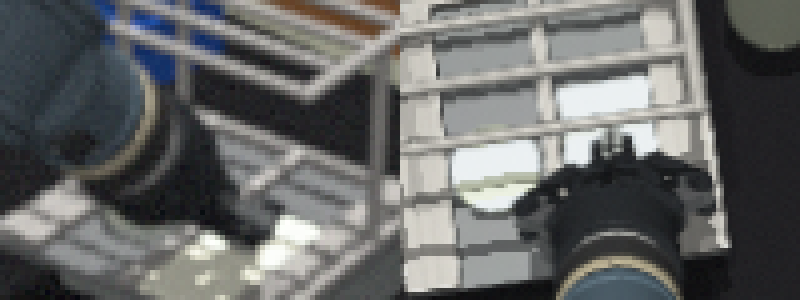

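```bash
cat >> h.py <<'E'
def back(f):
    # plate back edge on top view, z=.066: scan along stand x at lane centre
    c=load(f); g=c['frame'].astype(float).min(2).astype(np.float32)
    sx=np.array([.9905,.1375,0]);sy=np.array([-.1375,.9905,0]); F=np.array([.532,.073,.066])
    out=[]
    for y in(-.025,-.03,-.045,-.05):
        t=np.arange(-.06,.2,.0005); P=F+np.outer(t,sx)+y*sy
        uv=proj(c,P).astype(np.float32); v=cv2.remap(g,uv[:,:1].copy(),uv[:,1:].copy(),1).ravel()
        w=v>205; ix=np.where(w)[0]; runs=np.split(ix,np.where(np.diff(ix)>1)[0]+1) if len(ix) else []
        out.append([(round(t[r[0]]*1000),round(t[r[-1]]*1000)) for r in runs if len(r)>6])
    return out
E
python3 - <<'E'
from h import *
for f in('t1','t5','t6','t7'): print(f,back(f))
E
```

```text
t1 [[(29, 57), (66, 91), (103, 129)], [(29, 57), (66, 92), (104, 131)], [(29, 58), (67, 91), (103, 129)], [(28, 57), (66, 92), (104, 128)]]
t5 [[(76, 91), (103, 129)], [(81, 92), (104, 131)], [(76, 91), (103, 129)], [(74, 92), (103, 128)]]
t6 [[(103, 129)], [(107, 131)], [(105, 129)], [(103, 128)]]
t7 [[(87, 91), (103, 123)], [(89, 92), (104, 123)], [(103, 123)], [(88, 92), (103, 123)]]
```

Request:
{"op": "move_arm", "data": {
  "rows": [
    {"tx": -0.0238, "ty": -0.004, "tz": 0, "wx": 0, "wy": 0, "wz": 0},
    {"tx": -0.0385, "ty": -0.0176, "tz": 0, "wx": 0, "wy": 0, "wz": 0},
    {"tx": -0.0531, "ty": -0.0313, "tz": 0, "wx": 0, "wy": 0, "wz": 0},
    {"tx": -0.0678, "ty": -0.0449, "tz": 0, "wx": 0, "wy": 0, "wz": 0},
    {"tx": -0.0824, "ty": -0.0585, "tz": 0, "wx": 0, "wy": 0, "wz": 0},
    {"tx": -0.097, "ty": -0.0721, "tz": 0, "wx": 0, "wy": 0, "wz": 0},
    {"tx": -0.097, "ty": -0.0721, "tz": 0, "wx": 0, "wy": 0, "wz": 0}
  ]
}}

```text
time: 11.6
tool_pos: [0.5981, 0.0415, 0.0567]
orientation: [0.67, -0.636, -0.312, -0.22]
ft_force: [-4.1, 0.0, 10.1]
opening: 0.002
```

```bash
python3 - <<'E'
from h import *
a=snap('side','s8');b=snap('top','t8')
s,p,R=cur();print(s['time'],p,s['ft_force'],cmd(p,tgt(43,7.9)),back('t8'))
A=cv2.resize(a['frame'][120:195,210:310,::-1],(400,300),interpolation=3);B=cv2.resize(b['frame'][80:155,160:260,::-1],(400,300),interpolation=3)
cv2.imwrite('pics/d12.png',np.hstack([A,B]))
E
```

```text
11.7 [0.59811317 0.041535   0.05665937] [-3.28954601 -0.23598193  9.80796384] (array([0., 0., 0.]), array([0.0019, 0.0026, 0.0148])) [[(52, 57), (66, 90)], [(54, 57), (66, 90)], [(67, 90)], [(53, 57), (66, 90)]]
```

View pics/d12.png

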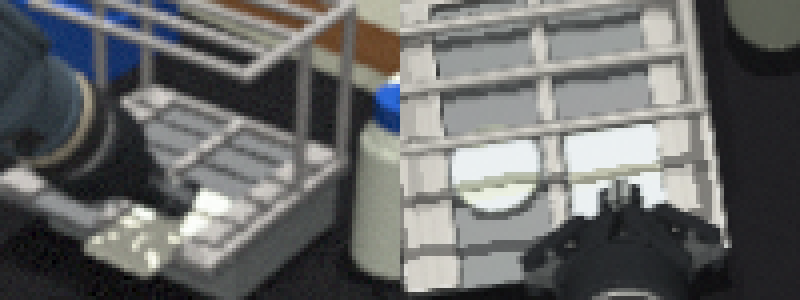

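Request:
{"op": "move_arm", "data": {
  "rows": [
    {"tx": -0.0214, "ty": -0.0018, "tz": 0, "wx": 0, "wy": 0, "wz": 0},
    {"tx": -0.0336, "ty": -0.0132, "tz": 0, "wx": 0, "wy": 0, "wz": 0},
    {"tx": -0.0397, "ty": -0.0188, "tz": 0, "wx": 0, "wy": 0, "wz": 0},
    {"tx": -0.0397, "ty": -0.0188, "tz": 0, "wx": 0, "wy": 0, "wz": 0}
  ]
}}

```text
time: 12.2
tool_pos: [0.5886, 0.04, 0.0568]
orientation: [0.669, -0.635, -0.315, -0.222]
ft_force: [-1.8, 1.2, 7.4]
opening: 0.0
```

```bash
python3 - <<'E'
from h import *
b=snap('top','t9')
s,p,R=cur();print(s['time'],p,s['ft_force'],back('t9'))
R1=tgt(43,7.9);print(cmd(p+[-.0,0,.07],R1),cmd(p+[-.11,-.015,.16],R1))
E
```

```text
12.25 [0.58856628 0.04001283 0.05680642] [-1.23826724  1.38227246  7.543522  ] [[(42, 57), (66, 81)], [(43, 57), (66, 82)], [(47, 58), (67, 81)], [(43, 57), (66, 82)]]
(array([ 0.1643, -0.1656, -0.0014]), array([0.0018, 0.0037, 0.0197])) (array([ 0.1129, -0.6392, -0.0016]), array([0.0018, 0.0037, 0.0197]))
```

Request:
{"op": "move_arm", "data": {
  "rows": [
    {"tx": 0.035, "ty": -0.035, "tz": 0, "wx": 0, "wy": 0, "wz": 0.01},
    {"tx": 0.07, "ty": -0.071, "tz": 0, "wx": 0, "wy": 0, "wz": 0.0197},
    {"tx": 0.07, "ty": -0.15, "tz": 0, "wx": 0, "wy": 0, "wz": 0.0197},
    {"tx": 0.1, "ty": -0.35, "tz": 0, "wx": 0, "wy": 0, "wz": 0.0197},
    {"tx": 0.1129, "ty": -0.6392, "tz": 0, "wx": 0, "wy": 0, "wz": 0.0197},
    {"tx": 0.1129, "ty": -0.6392, "tz": 0, "wx": 0, "wy": 0, "wz": 0.0197},
    {"tx": 0.1129, "ty": -0.6392, "tz": 0, "wx": 0, "wy": 0, "wz": 0.0197}
  ],
  "grip": -1
}}

```text
time: 13.12
tool_pos: [0.4785, 0.0248, 0.2176]
orientation: [0.672, -0.64, -0.305, -0.213]
ft_force: [-0.5, 0.1, -0.6]
opening: 0.002
```

```bash
python3 - <<'E'
from h import *
a=snap('side','s10');b=snap('top','t10')
s,p,R=cur();print(s['time'],p,s['ft_force'],s['qpos'])
A=cv2.resize(a['frame'][100:220,190:350,::-1],(400,300),interpolation=3);B=cv2.resize(b['frame'][70:175,150:290,::-1],(400,300),interpolation=3)
cv2.imwrite('pics/d13.png',np.hstack([A,B]))
E
```

```text
13.225 [0.47817421 0.02544502 0.21470212] [ 0.94702268 -0.89400844 -1.01057213] [-0.28928842 -0.98556652 -0.81229268  1.04187017  0.28313898 -0.32655303]
```

View pics/d13.png

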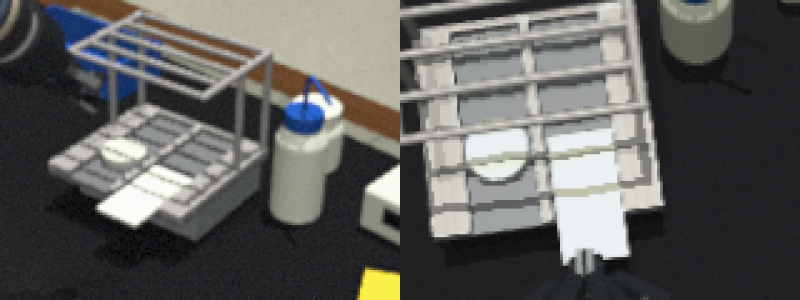

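```bash
python3 - <<'E'
from h import *
sx=np.array([.9905,.1375]);sy=np.array([-.1375,.9905]);F=np.array([.532,.073])
for f,roi in(('t10',(203,143,234,165)),('s10',(222,168,262,195))):
    c=load(f); a=c['frame'].astype(int); x0,y0,x1,y1=roi
    m=np.zeros(a.shape[:2],np.uint8); m[y0:y1,x0:x1]=(a.min(2)>190)[y0:y1,x0:x1]
    ct=max(cv2.findContours(m,0,1)[0],key=cv2.contourArea).reshape(-1,2).astype(float)
    w=onz(c,ct,.066)[:,:2]; l=np.c_[(w-F)@sx,(w-F)@sy]*1000
    print(f,m.sum(),'stand-x min',np.sort(l[:,0])[:6].round(1),'y range',[ (int(k),l[abs(l[:,0]-k)<3][:,1].round(0).tolist()) for k in(-35,-28,-20,-12)])
    cv2.imwrite('pics/e_%s.png'%f,cv2.resize(a[y0-5:y1+5,x0-5:x1+5,::-1].astype(np.uint8),None,fx=8,fy=8,interpolation=0))
A=cv2.imread('pics/e_t10.png');B=cv2.imread('pics/e_s10.png');h=max(A.shape[0],B.shape[0])
cv2.imwrite('pics/e.png',np.hstack([cv2.copyMakeBorder(X,0,h-X.shape[0],0,9,0) for X in(A,B)]))
E
```

```text
t10 377 stand-x min [-39.3 -38.9 -38.5 -38.2 -37.8 -37.4] y range [(-35, [-9.0, -8.0, -11.0, -11.0, -14.0, -17.0, -19.0, -37.0, -40.0, -42.0, -45.0, -47.0, -50.0, -52.0, -65.0, -66.0]), (-28, [-7.0, -9.0, -20.0, -20.0, -23.0, -25.0, -28.0, -30.0, -33.0, -36.0, -38.0, -64.0, -64.0]), (-20, [-8.0, -8.0, -65.0, -65.0]), (-12, [-9.0, -9.0, -66.0, -64.0])]
s10 424 stand-x min [-41.9 -41.4 -41.2 -40.9 -40.7 -40.3] y range [(-35, [-11.0, -9.0, -60.0, -67.0]), (-28, [-10.0, -66.0]), (-20, [-9.0, -68.0]), (-12, [-11.0, -67.0, -69.0])]
```

View pics/e.png

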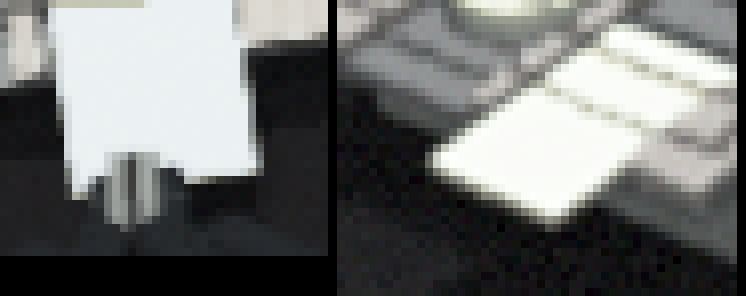

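```bash
python3 - <<'E'
from h import *
R1=tgt(6,7.9)
print(cmd([.47,.027,.2],R1)); print(cmd([.505,.0318,.1],R1))
E
```

```text
(array([-0.0526,  0.018 ,  0.0092]), array([0.0026, 0.0024, 0.4095]))
(array([-0.193 ,  0.3425,  0.0105]), array([0.0026, 0.0024, 0.4095]))
```

Request:
{"op": "move_arm", "data": {
  "rows": [
    {"tx": -0.0526, "ty": 0.018, "tz": 0.0092, "wx": 0.0026, "wy": 0.0024, "wz": 0.4095},
    {"tx": -0.0526, "ty": 0.018, "tz": 0.0092, "wx": 0.0026, "wy": 0.0024, "wz": 0.4095},
    {"tx": -0.0526, "ty": 0.018, "tz": 0.0092, "wx": 0.0026, "wy": 0.0024, "wz": 0.4095},
    {"tx": -0.193, "ty": 0.3425, "tz": 0.0105, "wx": 0.0026, "wy": 0.0024, "wz": 0.4095},
    {"tx": -0.193, "ty": 0.3425, "tz": 0.0105, "wx": 0.0026, "wy": 0.0024, "wz": 0.4095},
    {"tx": -0.193, "ty": 0.3425, "tz": 0.0105, "wx": 0.0026, "wy": 0.0024, "wz": 0.4095},
    {"tx": -0.193, "ty": 0.3425, "tz": 0.0105, "wx": 0.0026, "wy": 0.0024, "wz": 0.4095}
  ],
  "grip": 1
}}

```text
time: 14.1
tool_pos: [0.5044, 0.032, 0.0999]
orientation: [0.707, -0.702, -0.085, 0.012]
ft_force: [0.2, 0.9, 1.8]
opening: 0.999
```

```bash
python3 - <<'E'
from h import *
a=snap('side','s11');b=snap('top','t11')
s,p,R=cur();print(s['time'],p,s['opening'],s['ft_force'],s['qpos'])
A=cv2.resize(a['frame'][100:220,190:350,::-1],(400,300),interpolation=3);B=cv2.resize(b['frame'][90:195,150:290,::-1],(400,300),interpolation=3)
cv2.imwrite('pics/d14.png',np.hstack([A,B]))
R1=tgt(6,7.9)
for z in(.06,.03,.0163): print(cmd([.5133,.0328,z],R1))
for e in(-.025,-.038):
 for f,o,k in(('s11',[190,100],2.5),('t11',[150,90],400/140)):
  c=load(f)
  print(e,f,[((proj(c,[R.apply([x,e,z])+p])[0]-o)*k).round().tolist() for x in(-.011,.011) for z in(-.042,.042)])
E
```

```text
14.2 [0.50587948 0.03172349 0.10231632] 1.0003904424998584 [ 0.18629027 -0.20988794  0.59614145] [-0.08516428 -0.12181532 -0.28592915  1.30053453  0.02302887 -0.22190271]
(array([0.0096, 0.1429, 0.0003]), array([0.0006, 0.0001, 0.0025]))
(array([-0.0013,  0.2423,  0.0004]), array([0.0006, 0.0001, 0.0025]))
(array([-0.0062,  0.2877,  0.0004]), array([0.0006, 0.0001, 0.0025]))
-0.025 s11 [[139.0, 186.0], [82.0, 163.0], [150.0, 176.0], [94.0, 153.0]]
-0.025 t11 [[239.0, 187.0], [141.0, 200.0], [235.0, 161.0], [138.0, 175.0]]
-0.038 s11 [[138.0, 177.0], [81.0, 154.0], [150.0, 167.0], [93.0, 144.0]]
-0.038 t11 [[238.0, 185.0], [139.0, 199.0], [235.0, 159.0], [136.0, 173.0]]
```

View pics/d14.png

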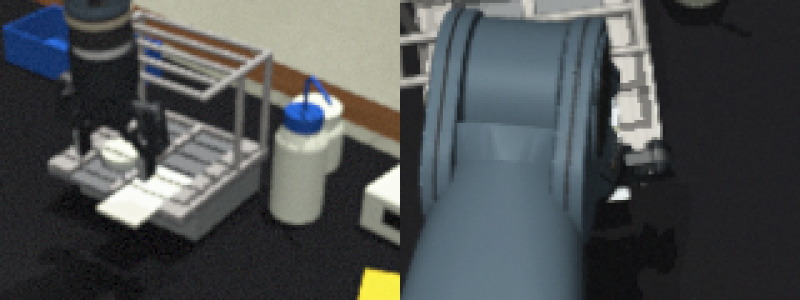

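Side crop: the open fingertips are at (82,150) and (150,177), straddling the plate's overhang at (135,210), about where I predicted. Lowering.

Request:
{"op": "move_arm", "data": {
  "rows": [
    {"tx": 0.0096, "ty": 0.08, "tz": 0, "wx": 0, "wy": 0, "wz": 0},
    {"tx": 0.0096, "ty": 0.1429, "tz": 0, "wx": 0, "wy": 0, "wz": 0},
    {"tx": 0.002, "ty": 0.2, "tz": 0, "wx": 0, "wy": 0, "wz": 0},
    {"tx": -0.0013, "ty": 0.2423, "tz": 0, "wx": 0, "wy": 0, "wz": 0},
    {"tx": -0.0013, "ty": 0.2423, "tz": 0, "wx": 0, "wy": 0, "wz": 0}
  ]
}}

```text
time: 14.82
tool_pos: [0.5124, 0.0327, 0.0292]
orientation: [0.707, -0.702, -0.086, 0.011]
ft_force: [0.0, 0.2, -0.6]
opening: 0.999
```

```bash
python3 - <<'E'
from h import *
a=snap('side','s12');b=snap('top','t12')
s,p,R=cur();print(s['time'],p,s['opening'],s['ft_force'])
A=cv2.resize(a['frame'][100:220,190:350,::-1],(560,420),interpolation=3)
cv2.imwrite('pics/d15.png',A)
print(cmd([.5133,.0328,.0163],tgt(6,7.9)))
E
```

```text
14.925 [0.51364    0.03260801 0.03055805] 0.9978024269422531 [0.44479311 0.3192143  0.3688382 ]
(array([-0.0062,  0.0471,  0.0008]), array([0.0007, 0.0001, 0.003 ]))
```

View pics/d15.png

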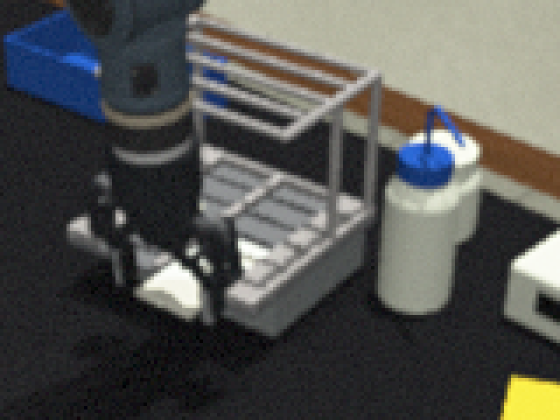

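Request:
{"op": "move_arm", "data": {
  "rows": [
    {"tx": -0.003, "ty": 0.025, "tz": 0, "wx": 0, "wy": 0, "wz": 0},
    {"tx": -0.0062, "ty": 0.0471, "tz": 0, "wx": 0, "wy": 0, "wz": 0},
    {"tx": -0.0062, "ty": 0.0471, "tz": 0, "wx": 0, "wy": 0, "wz": 0}
  ]
}}

```text
time: 15.3
tool_pos: [0.5125, 0.0326, 0.0153]
orientation: [0.707, -0.702, -0.087, 0.011]
ft_force: [-0.5, 0.0, -0.2]
opening: 1.004
```

```bash
python3 - <<'E'
from h import *
a=snap('side','s13')
s,p,R=cur();print(s['time'],p,s['opening'],s['ft_force'])
A=cv2.resize(a['frame'][145:205,205:275,::-1],(700,600),interpolation=3)
cv2.imwrite('pics/d16.png',cv2.convertScaleAbs(A,alpha=1.5,beta=20))
c=load('s13')
for e in(-.028,-.038):print(e,[((proj(c,[R.apply([x,e,z])+p])[0]-[205,145])*10+5).round().tolist() for x in(-.011,.011) for z in(-.042,.042)])
E
```

```text
15.35 [0.51285383 0.03258189 0.01573613] 0.9995923959098677 [0.60262027 1.16370479 0.04173286]
-0.028 [[427.0, 524.0], [209.0, 427.0], [471.0, 483.0], [254.0, 389.0]]
-0.038 [[424.0, 498.0], [206.0, 402.0], [468.0, 458.0], [251.0, 364.0]]
```

View pics/d16.png

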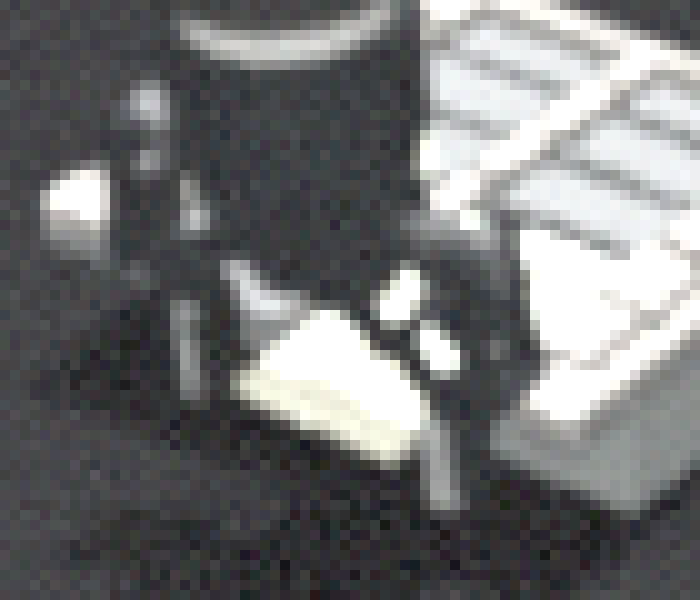

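The pads (light strips at crop (185,350) and (445,460)) stand either side of the plate's end and span its thickness. Closing now.

Request:
{"op": "move_arm", "data": {
  "rows": [
    {"tx": 0, "ty": 0, "tz": 0, "wx": 0, "wy": 0, "wz": 0},
    {"tx": 0, "ty": 0, "tz": 0, "wx": 0, "wy": 0, "wz": 0},
    {"tx": 0, "ty": 0, "tz": 0, "wx": 0, "wy": 0, "wz": 0},
    {"tx": 0, "ty": 0, "tz": 0, "wx": 0, "wy": 0, "wz": 0},
    {"tx": 0, "ty": 0, "tz": 0, "wx": 0, "wy": 0, "wz": 0},
    {"tx": 0, "ty": 0, "tz": 0, "wx": 0, "wy": 0, "wz": 0}
  ],
  "grip": -1
}}

```text
time: 16.1
tool_pos: [0.513, 0.0326, 0.016]
orientation: [0.707, -0.702, -0.087, 0.01]
ft_force: [-1.0, 0.0, 2.3]
opening: 0.686
```

```bash
python3 - <<'E'
from h import *
a=snap('side','s14')
s,p,R=cur();print(s['time'],p,s['opening'],s['ft_force'],s['ft_torque'])
A=cv2.resize(a['frame'][135:205,205:285,::-1],(800,700)[:2],interpolation=3)[:600]
cv2.imwrite('pics/d17.png',cv2.convertScaleAbs(A,alpha=1.4,beta=10))
E
```

```text
16.15 [0.51304548 0.03256649 0.01599455] 0.6866294502133908 [-1.71376185 -1.41858097  2.89622593] [ 0.01093549  0.22272383 -0.01563104]
```

View pics/d17.png

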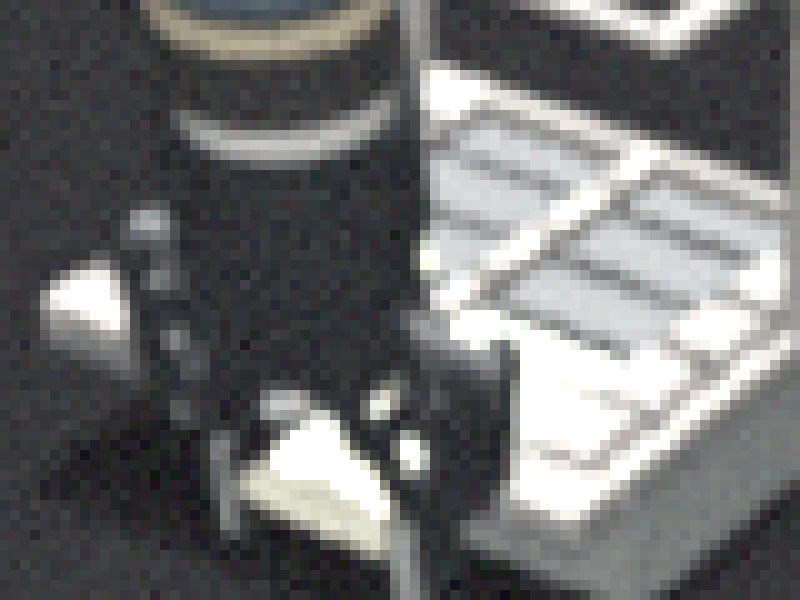

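```bash
python3 - <<'E'
from h import *
s,p,R=cur(); R1=tgt(6,7.9)
print(cmd(p+[0,0,.012],R));print(cmd(p+[0,0,.028],R))
print(cmd(p+[-.109,-.0151,.028],R)); print(cmd(p+[-.109,-.0151,.1],R))
E
```

```text
(array([ 0.0043, -0.0398, -0.    ]), array([0., 0., 0.]))
(array([ 0.0101, -0.0928, -0.0001]), array([0., 0., 0.]))
(array([-0.3545, -0.1326, -0.    ]), array([0., 0., 0.]))
(array([-3.284e-01, -3.712e-01, -3.000e-04]), array([0., 0., 0.]))
```

Request:
{"op": "move_arm", "data": {
  "rows": [
    {"tx": 0.0022, "ty": -0.02, "tz": 0, "wx": 0, "wy": 0, "wz": 0},
    {"tx": 0.0043, "ty": -0.0398, "tz": 0, "wx": 0, "wy": 0, "wz": 0},
    {"tx": 0.0075, "ty": -0.068, "tz": 0, "wx": 0, "wy": 0, "wz": 0},
    {"tx": 0.0101, "ty": -0.0928, "tz": 0, "wx": 0, "wy": 0, "wz": 0},
    {"tx": 0.0101, "ty": -0.0928, "tz": 0, "wx": 0, "wy": 0, "wz": 0}
  ]
}}

```text
time: 16.77
tool_pos: [0.514, 0.0326, 0.0453]
orientation: [0.707, -0.702, -0.088, 0.01]
ft_force: [-0.0, 0.2, -1.2]
opening: 0.686
```

```bash
python3 - <<'E'
from h import *
a=snap('side','s15')
s,p,R=cur();print(s['time'],p,s['opening'],s['ft_force'],s['ft_torque'])
A=cv2.resize(a['frame'][115:205,205:305,::-1],(666,600),interpolation=3)
cv2.imwrite('pics/d18.png',A)
E
```

```text
16.825 [0.51352096 0.03256473 0.04461565] 0.6860011352159014 [-0.26923676  0.62641813 -1.67434356] [-0.02551495  0.19942499 -0.00518789]
```

View pics/d18.png

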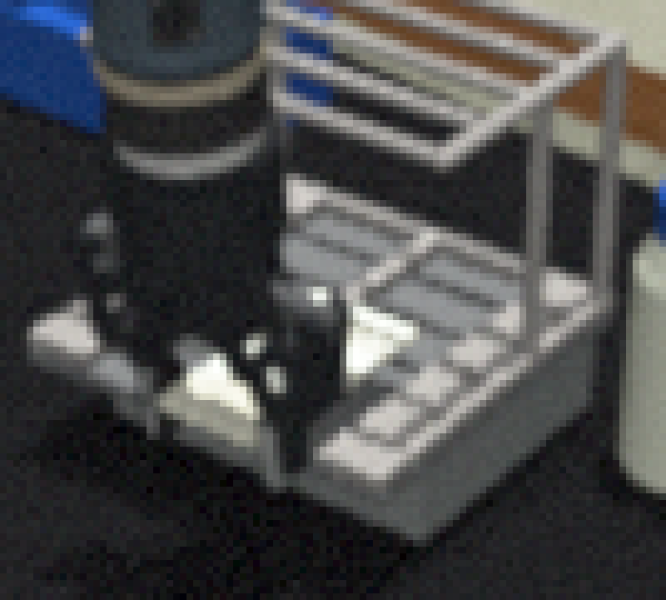

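The plate is lifted and level, and the wrist reads about 1 N more load. I'll pull it out from under the shelf and then raise it.

Request:
{"op": "move_arm", "data": {
  "rows": [
    {"tx": -0.09, "ty": -0.01, "tz": 0, "wx": 0, "wy": 0, "wz": 0},
    {"tx": -0.18, "ty": -0.02, "tz": 0, "wx": 0, "wy": 0, "wz": 0},
    {"tx": -0.27, "ty": -0.03, "tz": 0, "wx": 0, "wy": 0, "wz": 0},
    {"tx": -0.3646, "ty": -0.0398, "tz": 0, "wx": 0, "wy": 0, "wz": 0},
    {"tx": -0.355, "ty": -0.13, "tz": 0, "wx": 0, "wy": 0, "wz": 0},
    {"tx": -0.3385, "ty": -0.2784, "tz": 0, "wx": 0, "wy": 0, "wz": 0},
    {"tx": -0.3385, "ty": -0.2784, "tz": 0, "wx": 0, "wy": 0, "wz": 0}
  ]
}}

```text
time: 17.7
tool_pos: [0.4074, 0.0171, 0.1207]
orientation: [0.706, -0.703, -0.09, 0.007]
ft_force: [0.2, 0.1, -1.9]
opening: 0.685
```

```bash
python3 - <<'E'
from h import *
a=snap('side','s16');b=snap('top','t16')
s,p,R=cur();print(s['time'],p,s['opening'],s['ft_force'],s['ft_torque'],s['qpos'])
cv2.imwrite('pics/d19.png',np.hstack([cv2.resize(x['frame'][80:300,150:400,::-1],(400,352)) for x in(a,b)]))
# tool-frame plate centre guess from stand measurement
R0=tgt(6,7.9);d=R0.inv().apply(np.array([.5569,.0389,.060])-[.513,.0326,.016]);print(d)
R1=tgt(6,4.8)
for z in(.05,.02,-.002): print(cmd(np.array([.5008,-.2486,.042+z+.002])-R1.apply(d),R1),(np.array([.5008,-.2486,.042+z+.002])-R1.apply(d)))
E
```

```text
17.8 [0.40464471 0.01750412 0.11671405] 0.6866848096151092 [-0.68832906 -0.14902031 -1.86520102] [0.00415401 0.21046586 0.00449882] [-0.14770304 -0.40884623 -0.48655249  1.38650802  0.02964942 -0.28409485]
[ 0.04870557 -0.0391232   0.00020639]
(array([ 0.0229,  0.2277, -0.915 ]), array([-0.0027,  0.0344,  0.0038])) [ 0.45662354 -0.25251672  0.05      ]
(array([ 0.0119,  0.3271, -0.9149]), array([-0.0027,  0.0344,  0.0038])) [ 0.45662354 -0.25251672  0.02      ]
(array([ 0.0038,  0.4   , -0.9147]), array([-0.0027,  0.0344,  0.0038])) [ 0.45662354 -0.25251672 -0.002     ]
```

View pics/d19.png

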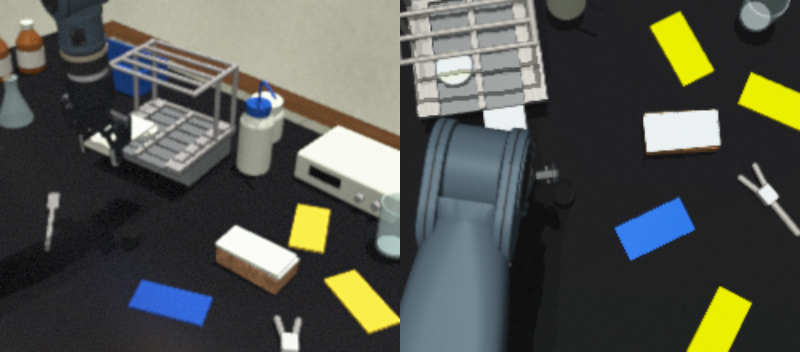

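Request:
{"op": "move_arm", "data": {
  "rows": [
    {"tx": 0.04, "ty": 0.06, "tz": -0.15, "wx": 0, "wy": 0.0344, "wz": 0.0038},
    {"tx": 0.04, "ty": 0.06, "tz": -0.32, "wx": 0, "wy": 0.0344, "wz": 0.0038},
    {"tx": 0.04, "ty": 0.06, "tz": -0.49, "wx": 0, "wy": 0.0344, "wz": 0.0038},
    {"tx": 0.04, "ty": 0.06, "tz": -0.66, "wx": 0, "wy": 0.0344, "wz": 0.0038},
    {"tx": 0.035, "ty": 0.12, "tz": -0.81, "wx": 0, "wy": 0.0344, "wz": 0.0038},
    {"tx": 0.026, "ty": 0.2, "tz": -0.915, "wx": -0.0027, "wy": 0.0344, "wz": 0.0038},
    {"tx": 0.026, "ty": 0.2, "tz": -0.915, "wx": -0.0027, "wy": 0.0344, "wz": 0.0038},
    {"tx": 0.026, "ty": 0.2, "tz": -0.915, "wx": -0.0027, "wy": 0.0344, "wz": 0.0038}
  ]
}}

```text
time: 18.8
tool_pos: [0.4555, -0.2513, 0.0569]
orientation: [0.708, -0.703, -0.066, -0.007]
ft_force: [0.2, 0.5, -1.1]
opening: 0.688
```

```bash
python3 - <<'E'
from h import *
a=snap('side','s17');b=snap('top','t17')
s,p,R=cur();print(s['time'],p,s['opening'],s['ft_force'],s['ft_torque'])
cv2.imwrite('pics/d20.png',np.hstack([cv2.resize(a['frame'][195:285,265:365,::-1],(400,360),interpolation=3),cv2.resize(b['frame'][120:210,275:375,::-1],(400,360),interpolation=3)]))
d=[.0487,-.0391,.0002]; print('centre pred',R.apply(d)+p, np.rad2deg(np.arctan2(*R.as_matrix()[[1,0],0])))
E
```

```text
18.9 [ 0.45661169 -0.25160161  0.05846211] 0.686340125530485 [-0.04374265  0.077903   -0.98480342] [-0.02788171  0.20415376  0.07714449]
centre pred [ 0.50078696 -0.24766384  0.10243459] 4.853806570567698
```

View pics/d20.png

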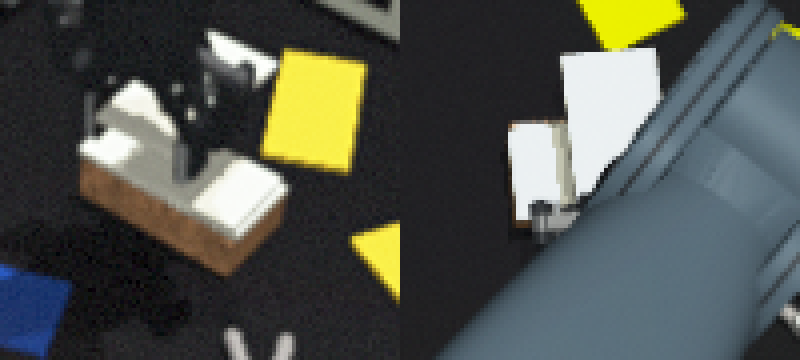

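```bash
python3 - <<'E'
from h import *
c=load('t17'); g=c['frame'].astype(np.float32).min(2)
s,p,R=cur(); zt=p[2]+R.apply([.0487,-.0391,0])[2]+.006; print('z top',zt)
o=np.array([.5008,-.2486]); u=np.array([np.cos(np.deg2rad(4.8)),np.sin(np.deg2rad(4.8))]); v=np.array([-u[1],u[0]])
def edge(z,start,dirn,n=.04,thr=150,c=c,g=g):
    t=np.arange(0,n,.00025); P=np.c_[start+np.outer(t,dirn),np.full(len(t),z)]
    q=proj(c,P).astype(np.float32); w=cv2.remap(g,q[:,:1].copy(),q[:,1:].copy(),1).ravel()
    i=np.where((w[:-1]>thr)&(w[1:]<=thr))[0]; return round(t[i[0]]*1000,1) if len(i) else None
print('far edge u', [(y,40+(edge(zt,o+.04*u+y*v,u) or -99)) for y in np.array([-.012,0,.012,.024])])
print('left edge v',[(x,15+(edge(zt,o+x*u+.015*v,v,thr=205) or -99)) for x in np.array([.01,.02,.03,.04,.05])])
print('right edge v at far',[(x,-(5+(edge(zt,o+x*u-.005*v,-v) or -99))) for x in np.array([.045,.05,.055])])
c0=load('top0');g0=c0['frame'].astype(np.float32).min(2)
for n,d,e in(('+u',u,v),('-u',-u,v),('+v',v,u),('-v',-v,u)):
    print('pile',n,[15+edge(.042,o+.015*d+k*e,d,.06,130,c0,g0) for k in(-.02,-.01,0,.01,.02)])
E
```

```text
z top 0.1084345219466669
far edge u [(np.float64(-0.012), np.float64(59.8)), (np.float64(0.0), np.float64(59.0)), (np.float64(0.012), np.float64(59.8)), (np.float64(0.024), np.float64(59.5))]
left edge v [(np.float64(0.01), np.float64(31.0)), (np.float64(0.02), np.float64(30.0)), (np.float64(0.03), np.float64(30.5)), (np.float64(0.04), np.float64(30.2)), (np.float64(0.05), np.float64(29.5))]
right edge v at far [(np.float64(0.045), np.float64(-28.5)), (np.float64(0.05), np.float64(-28.0)), (np.float64(0.055), np.float64(-28.0))]
pile +u [np.float64(31.5), np.float64(31.0), np.float64(31.2), np.float64(31.8), np.float64(33.0)]
pile -u [np.float64(29.8), np.float64(30.8), np.float64(30.8), np.float64(30.0), np.float64(31.0)]
pile +v [np.float64(61.5), np.float64(62.5), np.float64(61.8), np.float64(62.0), np.float64(62.5)]
pile -v [np.float64(60.0), np.float64(60.2), np.float64(61.2), np.float64(60.2), np.float64(61.2)]
```

```bash
python3 - <<'E'
from h import *
s,p,R=cur(); R1=tgt(6,4.8)
T=np.array([.5008,-.2486])+.0015*np.array([.9965,.0837])-.0*1
d=R1.apply([.0487,-.0391,.0002])
pr=R.apply([.0487,-.0391,.0002])+p
# correct: plate predicted centre vs measured centre (-1.2u,+1.0v); aim measured centre -> pile centre (+.6u,+.7v)
u=np.array([.9965,.0837,0]);v=np.array([-.0837,.9965,0])
dx=.0018*u-.0003*v
for z in(.025,.004,.001): q=p+dx; q[2]=z; print(q,cmd(q,R1), cmd(q,R))
E
```

```text
[ 0.4584305 -0.2517499  0.025    ] (array([-0.0057,  0.1116, -0.001 ]), array([-0.0003,  0.0006, -0.0001])) (array([-0.0057,  0.1116, -0.001 ]), array([0., 0., 0.]))
[ 0.4584305 -0.2517499  0.004    ] (array([-0.013 ,  0.1812, -0.0011]), array([-0.0003,  0.0006, -0.0001])) (array([-0.013 ,  0.1812, -0.0011]), array([0., 0., 0.]))
[ 0.4584305 -0.2517499  0.001    ] (array([-0.014 ,  0.1911, -0.0011]), array([-0.0003,  0.0006, -0.0001])) (array([-0.014 ,  0.1911, -0.0011]), array([0., 0., 0.]))
```

Request:
{"op": "move_arm", "data": {
  "rows": [
    {"tx": -0.003, "ty": 0.06, "tz": -0.001, "wx": 0, "wy": 0, "wz": 0},
    {"tx": -0.0057, "ty": 0.1116, "tz": -0.001, "wx": 0, "wy": 0, "wz": 0},
    {"tx": -0.01, "ty": 0.15, "tz": -0.001, "wx": 0, "wy": 0, "wz": 0},
    {"tx": -0.013, "ty": 0.1812, "tz": -0.001, "wx": 0, "wy": 0, "wz": 0},
    {"tx": -0.013, "ty": 0.1812, "tz": -0.001, "wx": 0, "wy": 0, "wz": 0},
    {"tx": -0.013, "ty": 0.1812, "tz": -0.001, "wx": 0, "wy": 0, "wz": 0}
  ]
}}

```text
time: 19.65
tool_pos: [0.4588, -0.252, 0.0044]
orientation: [0.707, -0.704, -0.067, -0.007]
ft_force: [0.2, -0.1, -1.6]
opening: 0.687
```

```bash
python3 - <<'E'
from h import *
a=snap('side','s18');b=snap('top','t18')
s,p,R=cur();print(s['time'],p,s['opening'],s['ft_force'],s['ft_torque'],cmd(p,tgt(6,4.8)))
cv2.imwrite('pics/d21.png',np.hstack([cv2.resize(a['frame'][195:275,270:360,::-1],(450,400),interpolation=3),cv2.resize(b['frame'][130:200,290:360,::-1],(350,350),interpolation=3).copy() if 0 else cv2.resize(b['frame'][120:200,290:360,::-1],(350,400),interpolation=3)]))
E
```

```text
19.75 [ 0.45902376 -0.25223397  0.00482034] 0.6845857038346802 [-0.09494478 -0.40578618 -1.89237954] [-0.07009535  0.1713686   0.00752026] (array([0., 0., 0.]), array([0.0004, 0.0006, 0.0007]))
```

View pics/d21.png

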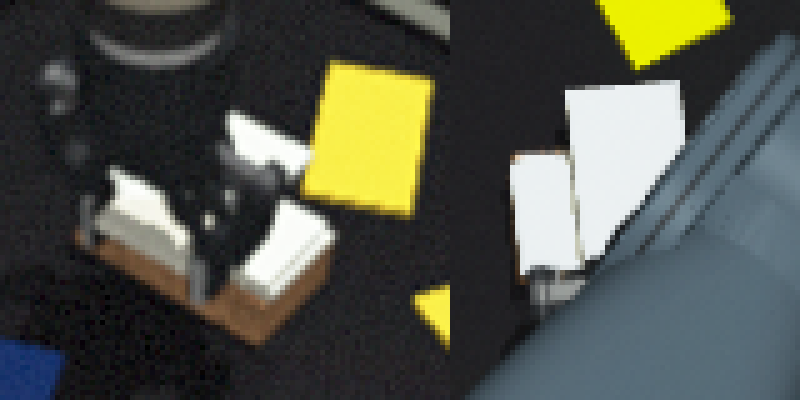

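Request:
{"op": "move_arm", "data": {
  "rows": [
    {"tx": -0.0005, "ty": 0.005, "tz": 0, "wx": 0, "wy": 0, "wz": 0},
    {"tx": -0.001, "ty": 0.0099, "tz": 0, "wx": 0, "wy": 0, "wz": 0},
    {"tx": -0.001, "ty": 0.0099, "tz": 0, "wx": 0, "wy": 0, "wz": 0}
  ]
}}

```text
time: 20.12
tool_pos: [0.4589, -0.2522, 0.0017]
orientation: [0.707, -0.704, -0.067, -0.007]
ft_force: [0.2, 0.0, -1.1]
opening: 0.689
```

Request:
{"op": "move_arm", "data": {
  "rows": [
    {"tx": -0.0004, "ty": 0.0034, "tz": 0, "wx": 0, "wy": 0, "wz": 0},
    {"tx": -0.0005, "ty": 0.005, "tz": 0, "wx": 0, "wy": 0, "wz": 0},
    {"tx": -0.0005, "ty": 0.005, "tz": 0, "wx": 0, "wy": 0, "wz": 0}
  ]
}}

```text
time: 20.5
tool_pos: [0.4589, -0.2521, 0.0001]
orientation: [0.707, -0.704, -0.067, -0.007]
ft_force: [-0.2, 0.6, -1.5]
opening: 0.684
```

Request:
{"op": "move_arm", "data": {
  "rows": [
    {"tx": -0.0004, "ty": 0.0034, "tz": 0, "wx": 0, "wy": 0, "wz": 0},
    {"tx": -0.0004, "ty": 0.0034, "tz": 0, "wx": 0, "wy": 0, "wz": 0},
    {"tx": -0.0004, "ty": 0.0034, "tz": 0, "wx": 0, "wy": 0, "wz": 0}
  ]
}}

```text
time: 20.88
tool_pos: [0.4589, -0.2521, -0.0009]
orientation: [0.707, -0.704, -0.067, -0.007]
ft_force: [0.2, 0.1, -2.5]
opening: 0.686
```

Request:
{"op": "move_arm", "data": {
  "rows": [
    {"tx": -0.0004, "ty": 0.0034, "tz": 0, "wx": 0, "wy": 0, "wz": 0},
    {"tx": -0.0004, "ty": 0.0034, "tz": 0, "wx": 0, "wy": 0, "wz": 0},
    {"tx": -0.0004, "ty": 0.0034, "tz": 0, "wx": 0, "wy": 0, "wz": 0}
  ]
}}

```text
time: 21.25
tool_pos: [0.459, -0.2522, -0.0017]
orientation: [0.707, -0.704, -0.067, -0.007]
ft_force: [0.2, 1.2, 1.0]
opening: 0.686
```

Request:
{"op": "move_arm", "data": {
  "rows": [
    {"tx": -0.0003, "ty": 0.003, "tz": 0, "wx": 0, "wy": 0, "wz": 0},
    {"tx": -0.0003, "ty": 0.003, "tz": 0, "wx": 0, "wy": 0, "wz": 0},
    {"tx": -0.0003, "ty": 0.003, "tz": 0, "wx": 0, "wy": 0, "wz": 0}
  ]
}}

```text
time: 21.62
tool_pos: [0.459, -0.2522, -0.0018]
orientation: [0.707, -0.704, -0.067, -0.007]
ft_force: [-3.3, 1.8, 4.9]
opening: 0.685
```

```bash
python3 - <<'E'
from h import *
a=snap('side','s19');b=snap('top','t19')
s,p,R=cur();print(s['time'],p,s['opening'],s['ft_force'],s['ft_torque'])
cv2.imwrite('pics/d22.png',np.hstack([cv2.resize(a['frame'][195:275,270:360,::-1],(450,400),interpolation=3),cv2.resize(b['frame'][120:200,290:360,::-1],(350,400),interpolation=3)]))
E
```

```text
21.725 [ 0.45901099 -0.25221451 -0.00181672] 0.6855774835558838 [-3.02877727  1.22120437  5.61630185] [0.30178102 0.60366922 0.03686145]
```

View pics/d22.png

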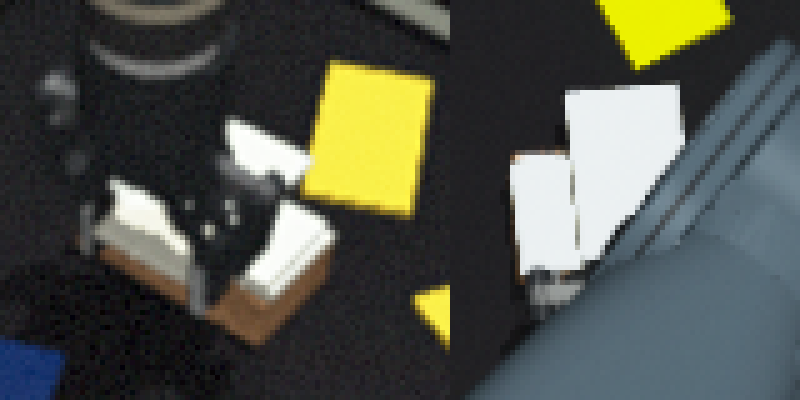

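It touches where expected, at TCP z = -1.8 mm, with about 7 N of support. I'll ease the jaws open.

Request:
{"op": "move_arm", "data": {
  "rows": [
    {"tx": 0, "ty": 0, "tz": 0, "wx": 0, "wy": 0, "wz": 0},
    {"tx": 0, "ty": 0, "tz": 0, "wx": 0, "wy": 0, "wz": 0},
    {"tx": 0, "ty": 0, "tz": 0, "wx": 0, "wy": 0, "wz": 0}
  ],
  "grip": 0.5
}}

```text
time: 22.1
tool_pos: [0.459, -0.2522, -0.0021]
orientation: [0.707, -0.704, -0.067, -0.007]
ft_force: [-0.5, 0.4, 0.6]
opening: 0.75
```

Request:
{"op": "move_arm", "data": {
  "rows": [
    {"tx": 0, "ty": 0, "tz": 0, "wx": 0, "wy": 0, "wz": 0},
    {"tx": 0, "ty": 0, "tz": 0, "wx": 0, "wy": 0, "wz": 0},
    {"tx": 0, "ty": 0, "tz": 0, "wx": 0, "wy": 0, "wz": 0},
    {"tx": 0, "ty": 0, "tz": 0, "wx": 0, "wy": 0, "wz": 0}
  ],
  "grip": 1
}}

```text
time: 22.6
tool_pos: [0.459, -0.2522, -0.0021]
orientation: [0.707, -0.704, -0.067, -0.007]
ft_force: [-0.9, 0.3, -0.6]
opening: 1.0
```

```bash
python3 - <<'E'
from h import *
a=snap('side','s20')
s,p,R=cur();print(s['time'],p,s['opening'],s['ft_force'])
cv2.imwrite('pics/d23.png',cv2.resize(a['frame'][195:275,270:360,::-1],(630,560),interpolation=3))
print(cmd(p+[0,0,.05],R),cmd(p+[-.05,0,.15],R))
E
```

```text
22.65 [ 0.45904557 -0.2522218  -0.0020426 ] 1.0003369124585118 [-0.96485546 -0.32290638 -0.44035094]
(array([ 1.760e-02, -1.657e-01, -1.000e-04]), array([0., 0., 0.])) (array([-0.1123, -0.5148,  0.0138]), array([0., 0., 0.]))
```

View pics/d23.png

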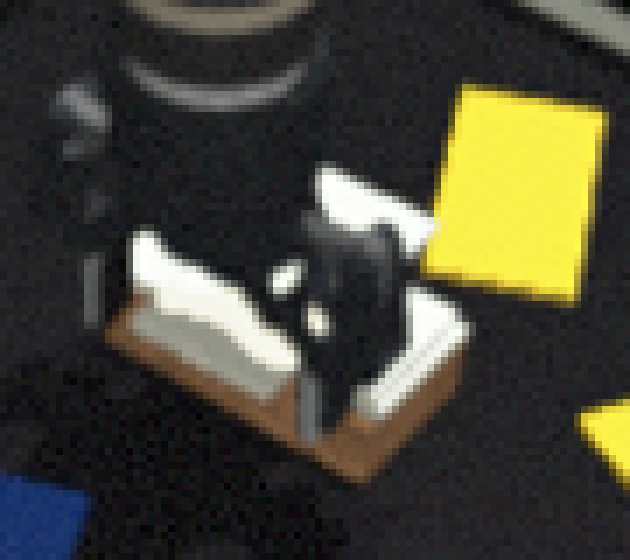

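Request:
{"op": "move_arm", "data": {
  "rows": [
    {"tx": 0.004, "ty": -0.04, "tz": 0, "wx": 0, "wy": 0, "wz": 0},
    {"tx": 0.01, "ty": -0.1, "tz": 0, "wx": 0, "wy": 0, "wz": 0},
    {"tx": 0.0176, "ty": -0.1657, "tz": 0, "wx": 0, "wy": 0, "wz": 0},
    {"tx": 0.03, "ty": -0.28, "tz": 0, "wx": 0, "wy": 0, "wz": 0},
    {"tx": -0.1123, "ty": -0.4, "tz": 0, "wx": 0, "wy": 0, "wz": 0},
    {"tx": -0.3, "ty": -0.5, "tz": 0.3, "wx": 0, "wy": 0, "wz": 0},
    {"tx": -0.4, "ty": -0.5, "tz": 0.6, "wx": 0, "wy": 0, "wz": 0},
    {"tx": -0.4, "ty": -0.5, "tz": 0.8, "wx": 0, "wy": 0, "wz": 0}
  ]
}}

```text
time: 23.65
tool_pos: [0.3259, -0.0929, 0.1337]
orientation: [0.706, -0.705, -0.067, -0.01]
ft_force: [1.1, 0.6, 0.3]
opening: 0.996
```

```bash
python3 - <<'E'
from h import *
a=snap('side','s21');b=snap('top','t21')
s,p,R=cur();print(s['time'],p,s['ft_force'])
cv2.imwrite('pics/d24.png',np.hstack([cv2.resize(a['frame'][195:285,265:365,::-1],(400,360),interpolation=3),cv2.resize(b['frame'][120:210,275:375,::-1],(400,360),interpolation=3)]))
cv2.imwrite('pics/d25.png',np.hstack([cv2.resize(x['frame'][:,:,::-1],(400,300)) for x in(a,b)]))
E
```

```text
23.75 [ 0.32506615 -0.08971338  0.13354592] [ 1.48928681 -1.16167267 -0.14350276]
```

View pics/d24.png

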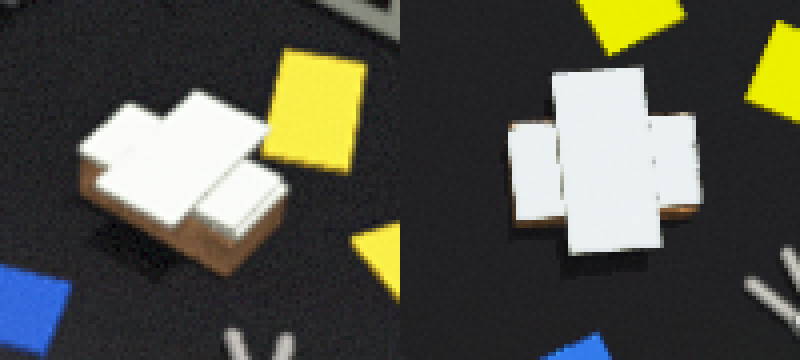

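View pics/d25.png

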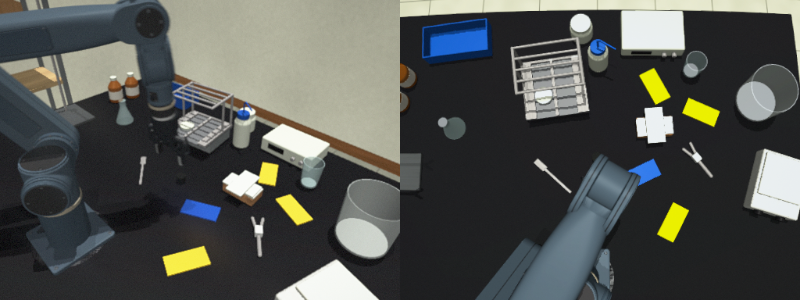

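The plate lies crosswise on the pile, and top crop (608,160) shows it close to centred. I'll measure the offset and angle numerically, and check that the pile and dish haven't moved.

```bash
python3 - <<'E'
from h import *
o=np.array([.5008,-.2486]); u=np.array([np.cos(np.deg2rad(4.8)),np.sin(np.deg2rad(4.8))]); v=np.array([-u[1],u[0]])
def E(f,z,st,d,n,thr=130):
    c=load(f); g=c['frame'].astype(np.float32).min(2)
    t=np.arange(0,n,.00025); q=proj(c,np.c_[st+np.outer(t,d),np.full(len(t),z)]).astype(np.float32)
    w=cv2.remap(g,q[:,:1].copy(),q[:,1:].copy(),1).ravel(); i=np.where((w[:-1]>thr)&(w[1:]<=thr))[0]
    return t[i[0]]*1000 if len(i) else np.nan
f='t21'
ks=np.array([-.02,-.01,0,.01,.02])
for n,d in(('far',u),('near',-u)): print(n,[round(45+E(f,.048,o+.045*d+k*v,d,.03),1) for k in ks])
kk=np.array([-.055,-.048,-.04,.04,.048,.055])
for n,d in(('left',v),('right',-v)): print(n,[round(10+E(f,.048,o+k*u+.01*d,d,.035),1) for k in kk])
for n,d in(('pile+v',v),('pile-v',-v)): print(n,[[round(45+E(g,.042,o+.045*d+k*u,d,.03),1) for k in ks] for g in('top0',f)])
for n,d in(('pile+u',u),('pile-u',-u)): print(n,[[round(15+E(g,.042,o+.015*d+k*v,d,.03),1) for k in(-.05,-.045,.045,.05)] for g in('top0',f)])
for f2 in('t1','t21'):
    c=load(f2);a=c['frame'].astype(int);m=np.zeros(a.shape[:2],np.uint8);m[112:140,165:198]=(a.min(2)>190)[112:140,165:198]
    M=cv2.moments(m,True);print(f2,'dish px',M['m10']/M['m00'],M['m01']/M['m00'],M['m00'])
print(state()['time'])
E
```

```text
far [np.float64(63.0), np.float64(63.2), np.float64(63.2), np.float64(62.8), np.float64(63.2)]
near [np.float64(57.0), np.float64(56.2), np.float64(57.5), np.float64(56.8), np.float64(56.2)]
left [np.float64(30.2), np.float64(30.8), np.float64(30.0), np.float64(29.8), np.float64(30.8), np.float64(30.5)]
right [np.float64(29.2), np.float64(29.0), np.float64(29.8), np.float64(30.2), np.float64(29.2), np.float64(30.0)]
pile+v [[np.float64(61.5), np.float64(62.5), np.float64(61.8), np.float64(62.0), np.float64(62.5)], [np.float64(61.5), np.float64(62.5), np.float64(61.8), np.float64(62.0), np.float64(62.5)]]
pile-v [[np.float64(60.0), np.float64(60.2), np.float64(61.2), np.float64(60.2), np.float64(61.2)], [np.float64(60.0), np.float64(60.2), np.float64(61.2), np.float64(60.2), np.float64(61.5)]]
pile+u [[np.float64(30.0), np.float64(30.0), np.float64(32.8), np.float64(33.2)], [np.float64(30.0), np.float64(30.0), np.float64(32.8), np.float64(33.2)]]
pile-u [[np.float64(29.5), np.float64(29.2), np.float64(31.2), np.float64(31.2)], [np.float64(29.5), np.float64(29.2), np.float64(31.5), np.float64(31.2)]]
t1 dish px 179.1421052631579 123.78421052631579 380.0
t21 dish px 179.09473684210528 123.8 380.0
23.75
```

```bash
python3 - <<'E'
from h import *
print(job_done())
E
```

```text
the job is handed in; nothing more can be done
None
```

The plate now lies flat, crosswise on the pile, and I handed the job in at about 24 s of the 64 s allowed.

**What I did:**
- I pressed the shut, leaned fingertips on the plate at 7–10 N and dragged it forward until about 40 mm stuck out over the front edge.
- I gripped it across its width by that end, lifted it, drew it out from under the shelf and lowered it onto the pile until it touched, at about 7 N. Then I eased the jaws open and backed away.

**Last checks (top view):**
- **Centring:** the plate is about 2.5 mm off the pile's centre along its own length and 0.3 mm sideways. I saw no measurable angle error. I did not correct the 2.5 mm, because it is about the size of the camera calibration error.
- **Pile and dish:** both read the same as before, to within 0.3 mm for the pile and 0.1 pixel for the dish.
- **Robot:** it stands clear with the gripper open.

**What disagreed:**
- **Fingertip position:** the shut fingertips really sat about 25–30 mm behind the reported TCP, not 14 mm ahead of it as the text says. I worked from the pictures and contact forces instead.
- **Joint 2:** it came close to its lower limit while backing away from the stand, reading -0.986 against -0.99.
- **Refused call:** one move call was refused for missing numbers; nothing moved.
- **Side view:** I only looked at the final placing from the side and did not measure it there.

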